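# Start a spark plug square in a cylinder head

## Robot

A 7-joint arm with a two-finger parallel gripper is mounted at the origin on the work surface. World frame = base frame: x ahead of the robot, y to its left, z up, the work surface at z = 0. Lengths are in m, angles in degrees, forces in N, time in s.
With the tool pointing down it reaches from about 0.35 to 0.9 m from the base axis. Payload 19.9 kg.
Tool frame: the origin (TCP) lies midway between the tips of the shut fingers; the grasp point (between the pads) lies 19 mm behind it; x points along the fingers, y is the direction in which the jaws open and shut, and the axes are right-handed (so a half turn about x gives the same grasp; the last joint's range is limited). The gripper opens to 85 mm and grips with 20 to 120 N. Pads are 22 mm wide; open, the fingers measure 114 mm over their backs; the gripper's body (76 mm by 85 mm) begins 54 mm behind the grasp point. The pads swing forward as they close: fully open they stand 13 mm farther back than shut.
Start: joints at [-79.612, 23.915, -0.59, 92.452, 0.269, 63.638, -3.037], TCP at [0.138, 0.61, 0.209] pointing down, gripper open.
Joint ranges: [-161.28, 161.28], [-22.2, 115.67], [-73.04, 71.86], [3.21, 147.25], [-68.34, 248.33], [10.77, 114.83], [-161.83, 161.83]. Speed limits (degrees/s): [108.29, 108.29, 136.94, 136.94, 172.46, 172.46, 172.46].

## Interface

Orientations are given as [roll, pitch, yaw] about the fixed x, y, z axes, in that order (R = Rz(yaw) Ry(pitch) Rx(roll)).
In Python, from workcell import state, camera, manip gives the robot as it stands.
- The arm moves only by the tool play_rows, never from a script. Its argument "steps" is one flat list of numbers, 6 for each row, row after row: the shift along the tool's x, y, z in mm, then the turn, a rotation vector about the tool's x, y, z in degrees. In form: [x, y, z, ax, ay, az, x, y, z, ax, ay, az, ...]. A call has 1 to 10 rows; each row shifts and turns the commanded pose from where the row before left it, along the tool's axes as they then stand; what a row does not reach is not made up. A row lasts 1/10 s, in which the tool goes at most 50 mm and 8.59 degrees, less where a joint would pass 70% of its speed; a pose out of reach is approached as far as the arm can. A call with a gripper value outside its range is refused whole. "claw" is the opening, from 0 (shut) to 1 (fully open), set as the call begins (left out, the last holds). The fingers move at their own pace and stop on an object; the grip force is fixed at half the most. Time passes only in rows, so rows that do not move let the fingers close. It gives the time, the measured TCP pose, the force and the opening at its end, in the units of the state.
- state(): the state, without advancing time (a new reading comes with each control period).
- camera(name): name is "side" or "top"; returns a dict with "pixels" (420x560x3 uint8, red, green, blue), "K" (3x3 intrinsics, pixels), "pose" (4x4, takes a point from camera to world coordinates). Camera axes: x right, y up, looking along -z (the intrinsics and any distortion apply to the point x, -y, -z); pixel columns grow to the right and rows downward; lengths in m; the calibration is good to about 2 mm. A picture is of the moment at which its call begins. There is no depth.
- manip.sign_off(): hands the job in, once; it reports no verdict.
The state is a dict: "clock": time; "q": joint angles; "qvel": joint speeds; "effort": joint torques, N m; "eef_pos": TCP position; "eef_rot": TCP orientation; "ft_force": force on the tool from outside, world axes, zero at the start; "moment": the same for the moment, N m; "opening": finger opening in m.
Only numpy, scipy, OpenCV 4.12 (cv2) and the standard library are available. Lean on these libraries where they do the work, as an engineer would, in place of code of your own. Each camera call takes 0.05 s, during which the arm holds its last target.

## Task

One spark plug only stands loose and leaning in its hole in the cylinder head, and its thread must be started without crossing it. Take the plug driver from the wooden block, feel it gently down over the plug until it is fully home on the hexagon with the plug upright, square to the head, and only then turn the plug clockwise with the driver by at least half a turn. Lift the driver off and stand it back in its hole in the block; never lean hard on the plug, do not take hold of it with the gripper, and leave the other things where they are.

Things in the scene. Friction and masses are not known exactly. Their poses are not given: they have to be found in the camera images.
- driver_grip (a point): Plug driver: straight hand driver 149 mm tall, about 0.3 kg, loose, standing mouth down in the wooden block. This point is the middle of its hard black six-sided handle (34 mm across flats, 58 mm tall), on the axis, 118 mm above the mouth. z runs along the axis to the handle's top; flats of handle and tube face along x and every 60 degrees from it.
- driver_mouth (a point): Centre of the driver's open lower end, axes as driver_grip. Above it: hexagonal steel tube 27.8 mm across flats outside (32 over corners) for 64 mm, then a 14 mm round shank to the handle at 88 mm. The socket inside is a hexagon 22.4 mm across flats (0.8 mm slack a side on the plug) that tapers, 14 to 24 mm up, to a 12.6 mm bore for the porcelain, 56 mm deep in all.
- driver: The driver as a whole; its origin is the centre of its mouth, as driver_mouth.
- block_floor (a point): Centre of the floor of the hole that the driver stands in: round, 35 mm across, 42 mm deep, rim bevelled 3 mm, in a fixed wooden block 90 x 130 x 50 mm. The floor is 8 mm above the bench. Two short steel sockets (under 29 mm tall) stand on the block's top, 66 mm from the hole's axis.
- hole (a point): Centre of the mouth of the threaded hole in which the loose plug stands, on its boss 80 mm above the bench: one of three in a row, 82 mm apart, in a fixed aluminium cylinder head 150 x 340 mm and up to 117 mm tall, with a camshaft 45 mm either side of the row. z is the hole's axis, straight up. The plugs in the other two holes are screwed home and stand 13 mm lower.
- plug_tip (a point): Tip of the loose spark plug, 66 mm from the hole's mouth along the plug's axis, which is z here. The plug leans 4 to 5 degrees at first, pivots at the hole's mouth, is swung by about 1 N at the tip and stays as left. Which way its hexagon's flats face differs each time and is not given: it must be felt (or seen).
- plug_collar (a point): On the loose plug's axis, on top of its round collar (25 mm across), 18 mm from the hole's mouth: here the driver's mouth rests when fully home. Above it: hexagon 20.8 mm across flats for 12 mm (top 2 mm chamfered), round shell 16 mm across to 15 mm, white porcelain 10.6 mm across to 40 mm, steel terminal 6.6 mm across to 48 mm.
- plug_turn (a joint): How far the loose plug has been turned in, rad: 0 at first, growing clockwise seen from above (half a turn does not sink it noticeably). Turning it takes less than 0.1 N m; rubbing lightly on top of the hexagon does not turn it. With the driver home there are about 9 degrees of free play either way.
- plug: The loose plug as a whole; its origin is the centre of the hole's mouth.
- can: Bystander: white spray can 60 mm across, 150 mm tall; origin at the centre of its underside.
- wrench: Bystander: wrench 180 mm long lying on the bench.
- tray: Bystander: low steel parts tray 120 x 160 x 30 mm; origin at the centre of its underside.
- old_plug: Bystander: a worn spark plug lying on the bench, 66 mm long.
Things that resemble listed ones, but are neither listed nor needed, are in the scene too. Of the things like the driver, leave any that is blue or yellow; of the rest the larger one is meant.

How it is judged (in metres and radians):
On the way, in this order (a step that is already met when the one before it is completed fails the run):
1. the driver is fully home on the loose plug's hexagon and the plug stands square (mouth within 4 mm of the collar, plug within 0.055 rad of upright) (distance between driver_mouth and plug_collar below 0.004 m and angle between plug_tip's own z axis and vertical below 0.055 rad), for 0.1 s.
2. the plug has been turned in clockwise by half a turn (at least 2.6 rad) with the driver on it (value of joint plug_turn above 2.6 rad and distance between driver_mouth and plug_collar below 0.006 m), for 0.1 s.
At the end, for the whole second after the job is handed in: The loose plug has been turned in by at least 2.6 rad (half a turn less the play) and stands within 0.055 rad of upright; the driver stands released and at rest in its hole in the block, upright within 0.1 rad, its mouth within 8 mm of the hole's floor centre (value of joint plug_turn above 2.6 rad and angle between plug_tip's own z axis and vertical below 0.055 rad and distance between driver_mouth and block_floor below 0.008 m and angle between driver_grip's own z axis and vertical below 0.1 rad and linear speed of driver below 0.02 m/s); the robot touches nothing.
It fails at once if the plug is turned (over 0.3 rad) while it leans more than 0.055 rad: the thread is crossed (value of joint plug_turn above 0.3 rad and angle between plug_tip's own z axis and vertical above 0.055 rad).
It fails at once if the loose plug is pushed or pressed with more than 40 N (contact force between plug and anything else above 40 N).
It fails at once if the fingers take hold of the plug (contact force between the fingers and plug above 1 N).
It fails at once if a bystander (can, wrench, tray, old plug) is shifted by more than 20 mm (distance of any of can, wrench, tray, old_plug from where it was at the start of the episode above 0.02 m).
It also fails if it takes over 72 s, if anything falls off the work surface, if the arm or the gripper's body presses on something with over 40 N, if the wrist force passes 120 N, or if a joint passes its speed limit or range.

## Working session

There is one attempt and no reset: what is moved stays moved. The work goes in short steps, Python scripts to look and compute and a tool call to move; the robot and the scene stay as the last step left them, time stands still between calls to the robot, and variables do not carry over. Pictures are saved under pics/ and viewed, and the job is handed in when it is done.

Besides the shell and the picture viewer there is one more tool, called after "Request:" as name(argument=value, ...) on one line, values as JSON. play_rows: Moves the arm, as the interface text tells. Its arguments: {"type":"object","properties":{"steps":{"type":"array"},"claw":{"type":"number"}},"required":["steps"]}

```bash
mkdir -p pics; ls; python3 - <<'E'
from workcell import state,camera
import cv2,numpy as np
print(state())
for n in("side","top"):
    c=camera(n);cv2.imwrite(f"pics/{n}0.png",c["pixels"][:,:,::-1]);print(n,c["K"],c["pose"],[k for k in c])
E
```

```text
pics
{'clock': 0.0, 'q': array([-79.61148375,  23.94974343,  -0.59311589,  92.48751549,
         0.2687211 ,  63.63589735,  -3.03734431]), 'qvel': array([ 0.01111949,  0.05858554,  0.03352063, -0.04276938, -0.10510831,
        0.07584753, -0.07695615]), 'effort': array([-3.62796845e-04, -8.64437699e+01,  6.78864028e-01, -4.34906816e+01,
        1.91815034e-02,  7.35110283e-03, -2.22313201e-05]), 'eef_pos': array([0.13800533, 0.60917848, 0.20822687]), 'eef_rot': array([-87.07553204,  89.92823398, -99.83970538]), 'ft_force': array([-0.3422156 , -0.39196478, -0.23444813]), 'moment': array([-0.02874463,  0.00951329, -0.03129605]), 'opening': 0.0853580012172704}
side [[464.21547519   0.         280.26466741]
 [  0.         464.21547519 219.13229721]
 [  0.           0.           1.        ]] [[ 0.96899245  0.16093554 -0.18749236  0.36679111]
 [-0.24640509  0.68584868 -0.68475989 -0.84652092]
 [ 0.01838918  0.70972624  0.70423753  0.93634691]
 [ 0.          0.          0.          1.        ]] ['pixels', 'K', 'pose']
top [[442.64186373   0.         273.49234412]
 [  0.         442.64186373 211.44940901]
 [  0.           0.           1.        ]] [[ 1.79319186e-02  9.81491528e-01 -1.90664172e-01  3.38690358e-01]
 [-9.99831840e-01  1.83349409e-02  3.49755927e-04 -1.84633541e-02]
 [ 3.83909880e-03  1.90625838e-01  9.81655261e-01  1.36570271e+00]
 [ 0.00000000e+00  0.00000000e+00  0.00000000e+00  1.00000000e+00]] ['pixels', 'K', 'pose']
```

View pics/side0.png

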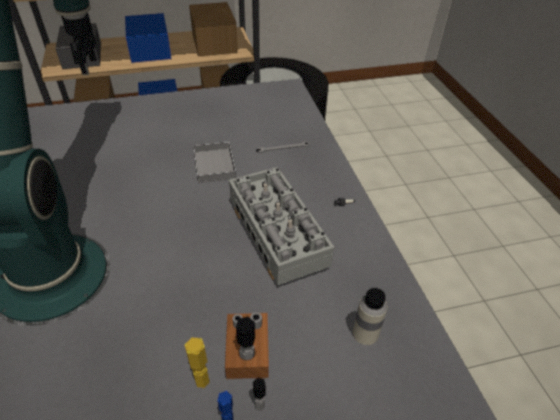

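View pics/top0.png

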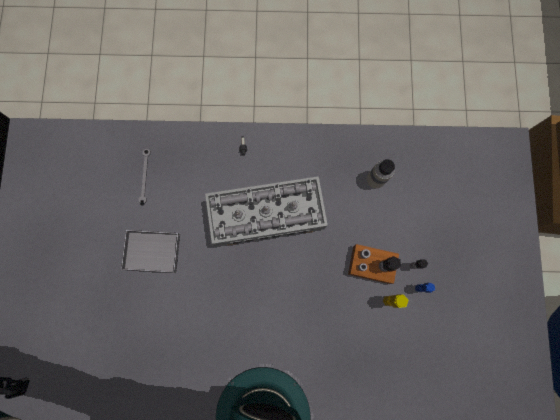

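The black-handled drivers are at side (245,332), standing in the block, and side (259,390), which is smaller and outside it. There is also a yellow one at (197,360) and a blue one at (226,403). The larger black one in the block fits the description. I'll enlarge it to check.

```bash
cat > h.py <<'E'
import numpy as np,cv2
from workcell import state,camera,manip
def crop(n,x0,y0,x1,y1,f,out,c=None):
    c=c or camera(n)
    p=c["pixels"][y0:y1,x0:x1,::-1]
    cv2.imwrite("pics/"+out,cv2.resize(p,None,fx=f,fy=f,interpolation=cv2.INTER_CUBIC)); return c
def ray(c,u,v):
    K=c["K"];T=c["pose"];d=np.array([(u-K[0,2])/K[0,0],-(v-K[1,2])/K[1,1],-1.])
    return T[:3,3],T[:3,:3]@d
def atz(c,u,v,z):
    o,d=ray(c,u,v);return o+d*(z-o[2])/d[2]
def proj(c,P):
    T=c["pose"];p=T[:3,:3].T@(np.asarray(P,float)-T[:3,3]);K=c["K"]
    return np.array([K[0,0]*p[0]/-p[2]+K[0,2],K[1,1]*-p[1]/-p[2]+K[1,2]])
def tri(c1,a,c2,b):
    o1,d1=ray(c1,*a);o2,d2=ray(c2,*b)
    d1=d1/np.linalg.norm(d1);d2=d2/np.linalg.norm(d2)
    s=np.linalg.lstsq(np.c_[d1,-d2],o2-o1,rcond=None)[0]
    p,q=o1+s[0]*d1,o2+s[1]*d2
    return (p+q)/2,np.linalg.norm(p-q)
E
python3 - <<'E'
from h import *
c=crop("side",180,300,290,400,7,"s_blk.png")
crop("side",225,160,335,280,6.5,"s_head.png",c)
c=crop("top",340,230,440,310,8,"t_blk.png")
crop("top",200,170,330,250,6,"t_head.png",c)
E
```

```text
(no output)
```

View pics/s_blk.png

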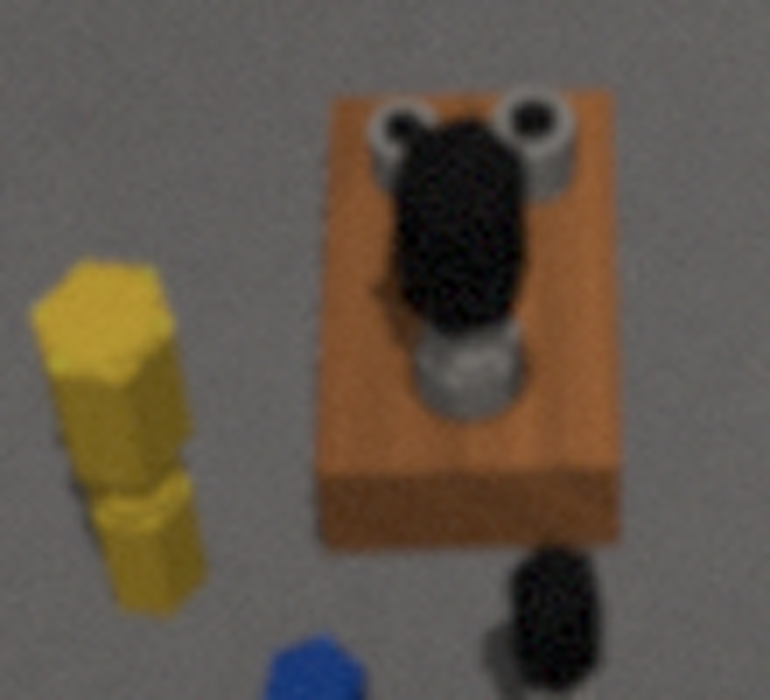

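View pics/t_blk.png

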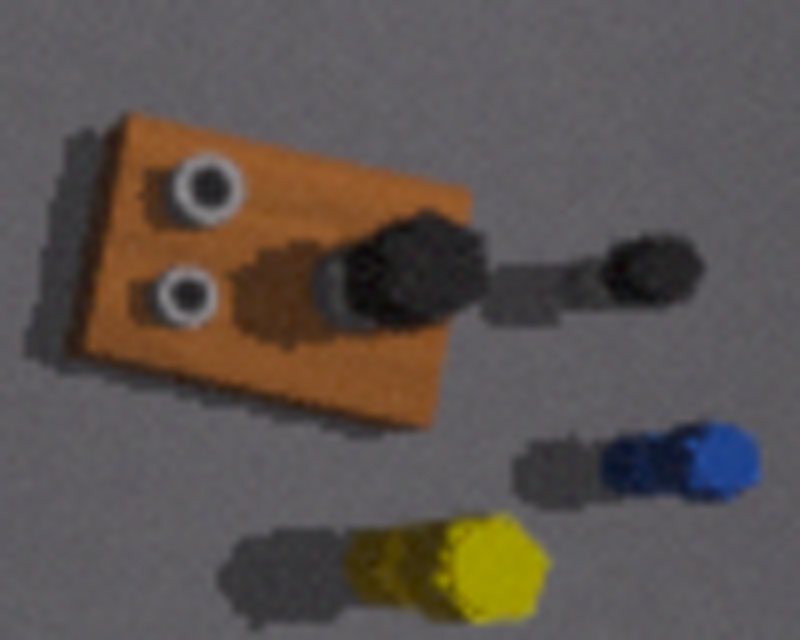

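View pics/s_head.png

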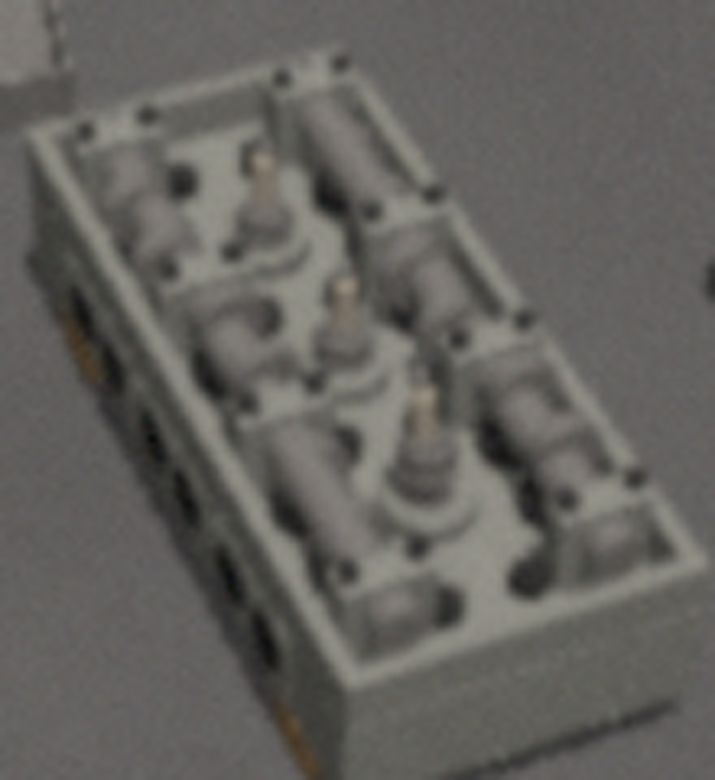

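View pics/t_head.png

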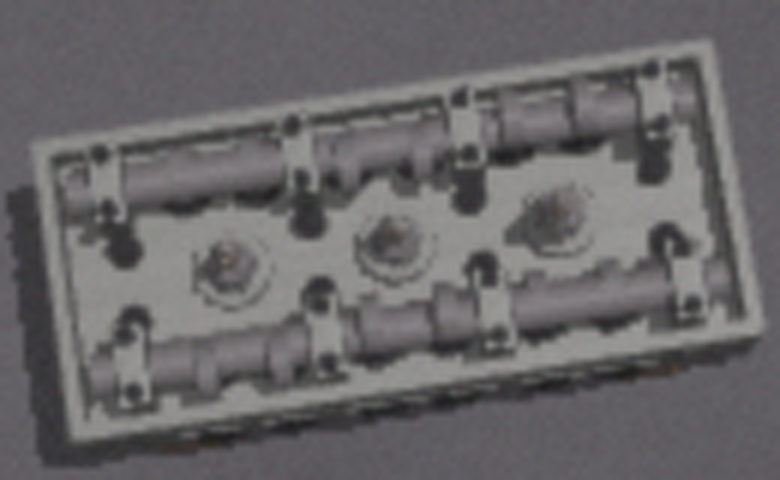

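The crop confirms it: the driver meant is the large black-handled one standing in the block. The loose plug looks like the nearest one in the side view, around (290,225), because it stands higher than the others. Next I'll measure them.

```bash
python3 - <<'E'
from h import *
S=camera("side");T=camera("top")
def s(x,y,f,x0,y0):return ((x+.5)/f-.5+x0,(y+.5)/f-.5+y0)
sb=lambda x,y:s(x,y,7,180,300); tb=lambda x,y:s(x,y,8,340,230)
sh=lambda x,y:s(x,y,6.5,225,160); th=lambda x,y:s(x,y,6,200,170)
np.set_printoptions(precision=4,suppress=True)
print("block corners")
for a,b in [((333,95),(82,350)),((613,93),(130,113)),((617,470),(470,187)),((318,470),(432,428))]:
    print(tri(S,sb(*a),T,tb(*b)), atz(S,*sb(*a),.05),atz(T,*tb(*b),.05))
print("handle top, in side approx; top")
print(tri(S,sb(463,155),T,tb(432,262)),atz(S,*sb(463,155),.157),atz(T,*tb(432,262),.157))
print("head rim corners: left-far, right-far(top right), right near, left near")
for a,b in [((38,130),(72,437)),((345,48),(38,143)),((702,562),(705,42)),((350,685),(765,332))]:
    print(tri(S,sh(*a),T,th(*b)))
print("plugs")
for a,b in [((425,390),(560,205)),((345,287),(397,237)),((263,160),(232,258))]:
    print(tri(S,sh(*a),T,th(*b)))
E
```

```text
block corners
(array([ 0.4127, -0.2475,  0.0493]), np.float64(0.000107530567531986)) [ 0.4127 -0.248   0.05  ] [ 0.4126 -0.2474  0.05  ]
(array([ 0.5007, -0.267 ,  0.048 ]), np.float64(0.0005015714757555324)) [ 0.5002 -0.2683  0.05  ] [ 0.5007 -0.2666  0.05  ]
(array([ 0.4739, -0.3937,  0.0464]), np.float64(0.003593411293663512)) [ 0.4717 -0.3955  0.05  ] [ 0.4754 -0.3927  0.05  ]
(array([ 0.3866, -0.3753,  0.051 ]), np.float64(0.0002676544723953639)) [ 0.3867 -0.3748  0.05  ] [ 0.3865 -0.3756  0.05  ]
handle top, in side approx; top
(array([ 0.4387, -0.3483,  0.1573]), np.float64(0.00045026243983578866)) [ 0.4389 -0.3481  0.157 ] [ 0.4385 -0.3484  0.157 ]
head rim corners: left-far, right-far(top right), right near, left near
(array([0.4925, 0.1582, 0.0933]), np.float64(0.0022153596855254095))
(array([0.636 , 0.181 , 0.0954]), np.float64(0.00044161809933091563))
(array([ 0.6932, -0.1466,  0.0935]), np.float64(0.0011514610823431164))
(array([ 0.5487, -0.1754,  0.0955]), np.float64(0.0005156700964516963))
plugs
(array([ 0.6021, -0.0738,  0.1344]), np.float64(0.00184396418381651))
(array([0.5893, 0.0033, 0.12  ]), np.float64(0.0042414716126693815))
(array([0.5753, 0.0816, 0.1241]), np.float64(0.001347779854348713))
```

```bash
cat > ov.py <<'E'
from h import *
def avg(n,k=6):
    c=camera(n);a=c["pixels"].astype(float)
    for i in range(k-1):a+=camera(n)["pixels"]
    c["pixels"]=np.clip(a/k,0,255).astype(np.uint8);return c
def up(c,cx,cy,w,h,f):
    x0=int(cx-w/2);y0=int(cy-h/2)
    im=cv2.resize(c["pixels"][y0:y0+h,x0:x0+w,::-1],None,fx=f,fy=f,interpolation=cv2.INTER_CUBIC)
    g=lambda P:tuple(int(round(v)) for v in ((proj(c,P)+.5-[x0,y0])*f-.5))
    return im,g
def circ(im,g,C,r,col):
    pts=np.array([g([C[0]+r*np.cos(t),C[1]+r*np.sin(t),C[2]]) for t in np.linspace(0,6.283,60)])
    cv2.polylines(im,[pts],True,col,1)
E
python3 - <<'E'
from ov import *
S=avg("side");T=avg("top")
np.savez("im0.npz",S=S["pixels"],T=T["pixels"])
C=np.array([.5926,.0043,0]);d=np.array([.1695,-.9855,0])
for n,c in(("s",S),("t",T)):
    ims=[]
    for k in(1,0,-1):
        H=C+d*.082*k
        u=proj(c,H+[0,0,.1]); im,g=up(c,*u,32,40,12)
        im2=im.copy()
        circ(im2,g,H+[0,0,.08],.02,(0,255,0))
        z=.098-(0 if k==1 else .013)
        circ(im2,g,H+[0,0,z],.0125,(0,255,255))
        cv2.line(im2,g(H+[0,0,.08]),g(H+[0,0,z+.048]),(0,0,255),1)
        ims.append(np.vstack([im,im2])[:, :])
    o=np.hstack(ims);o=cv2.resize(o,None,fx=.62,fy=.62,interpolation=cv2.INTER_AREA);print(o.shape)
    cv2.imwrite(f"pics/ov_{n}.png",o)
E
```

```text
(595, 714, 3)
(595, 714, 3)
```

View pics/ov_s.png

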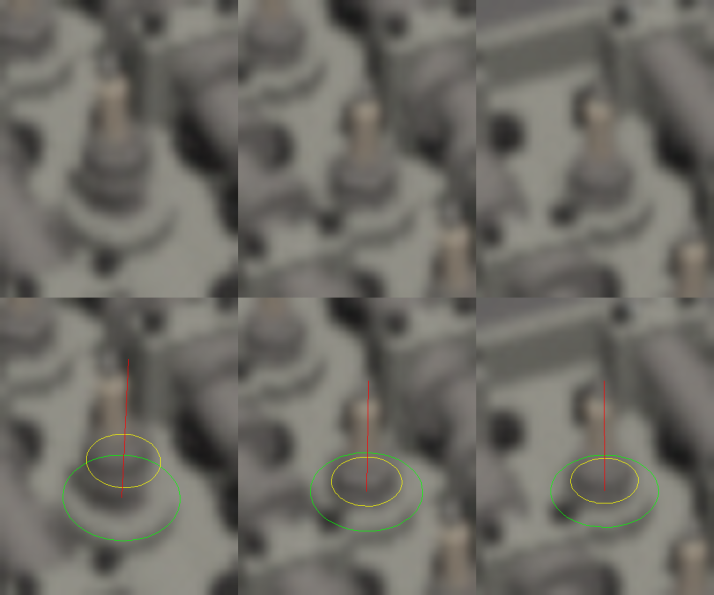

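View pics/ov_t.png

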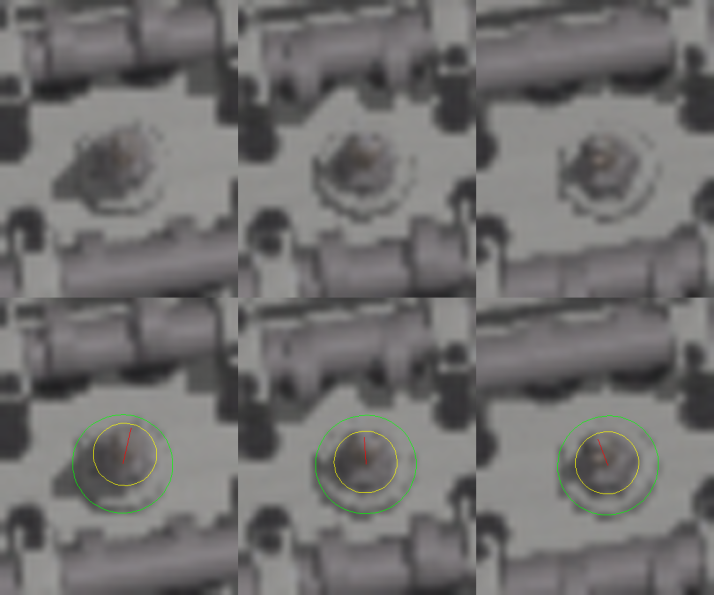

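```bash
python3 - <<'E'
from ov import *
Z=np.load("im0.npz");S=camera("side");T=camera("top");S["pixels"]=Z["S"];T["pixels"]=Z["T"]
H=np.array([.4382,-.3483,0])
rows=[]
for n,c in(("s",S),("t",T)):
    u=proj(c,H+[0,0,.12]);im,g=up(c,*u,30,40,14)
    im=np.clip(im.astype(float)*2.2,0,255).astype(np.uint8) # brighten
    o=[im]
    for yaw in (0,15,30,45):
        a=im.copy()
        for z,R,col in((.157,.017,(0,255,0)),(.096,.017,(255,255,0)),(.05,.0139,(0,0,255))):
            pts=np.array([g(H+[R/np.cos(np.pi/6)*np.cos(np.radians(yaw+30+60*k)),R/np.cos(np.pi/6)*np.sin(np.radians(yaw+30+60*k)),z]) for k in range(6)])
            cv2.polylines(a,[pts],True,col,1)
        o.append(a)
    rows.append(np.hstack(o))
o=np.vstack(rows);print(o.shape)
o=cv2.resize(o,(800,int(o.shape[0]*800/o.shape[1])),interpolation=cv2.INTER_AREA)
cv2.imwrite("pics/ov_d.png",o)
# raw brightened big
for n,c in(("s",S),("t",T)):
    im,g=up(c,*proj(c,H+[0,0,.13]),32,30,18)
    im=255*(np.clip(im.astype(float)/90,0,1))**.6
    cv2.imwrite(f"pics/d_{n}.png",im)
E
```

```text
(1120, 2100, 3)[ WARN:0@4.512] global loadsave.cpp:1063 imwrite_ Unsupported depth image for selected encoder is fallbacked to CV_8U.
```

View pics/ov_d.png

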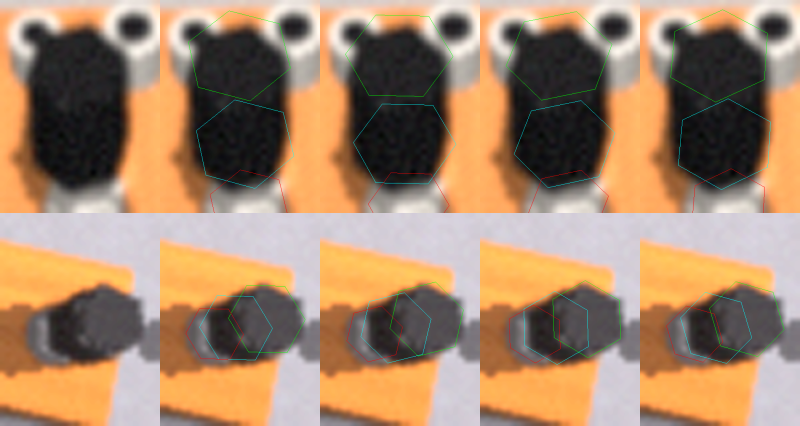

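View pics/d_t.png

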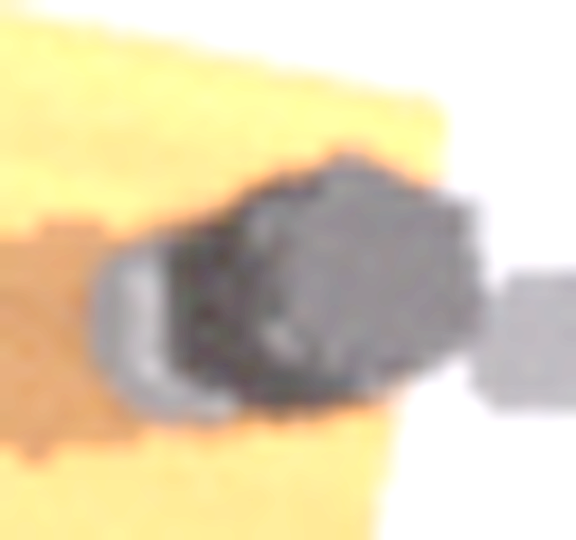

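View pics/d_s.png

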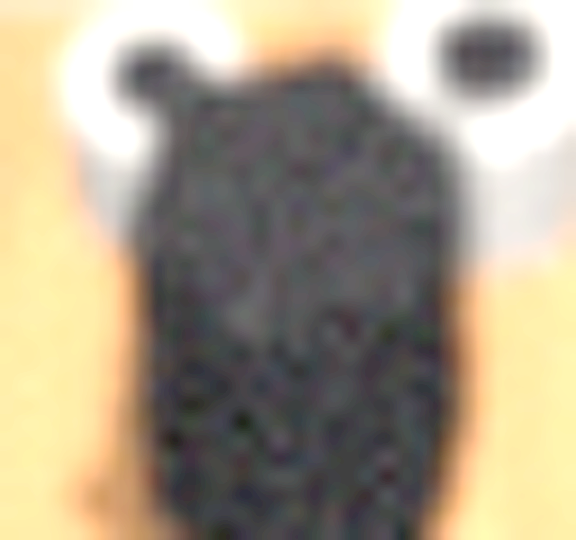

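```bash
cat > fit.py <<'E'
from ov import *
from scipy.optimize import minimize
Z=np.load("im0.npz");S=camera("side");T=camera("top");S["pixels"]=Z["S"];T["pixels"]=Z["T"]
H0=np.array([.4382,-.3483])
f=12
def hexp(x,y,z,R,yaw): 
    a=np.radians(yaw+30+60*np.arange(6));r=R/np.cos(np.pi/6);return np.c_[x+r*np.cos(a),y+r*np.sin(a),np.full(6,z)]
views=[]
for c,thr in((S,48),(T,60)):
    u=proj(c,[*H0,.125]);x0,y0=int(u[0]-16),int(u[1]-18)
    p=c["pixels"][y0:y0+36,x0:x0+32].astype(float)
    # "darkness and non-orange": use red channel
    views.append((c,x0,y0,p[:,:,0]))
def render(c,x0,y0,par):
    x,y,yaw,ch,dx,dy=par
    ps=[hexp(x,y,.096,.017,yaw),hexp(x+dx,y+dy,.154-ch/2,.017,yaw),hexp(x+dx,y+dy,.154,.017-ch,yaw)]
    uv=np.array([(proj(c,P)+.5-[x0,y0])*f-.5 for P in np.vstack(ps)])
    h=cv2.convexHull(uv.astype(np.float32))
    m=np.zeros((36*f,32*f),np.float32);cv2.fillConvexPoly(m,np.round(h*16).astype(np.int32),1,shift=4)
    return cv2.GaussianBlur(cv2.resize(m,(32,36),interpolation=cv2.INTER_AREA),(0,0),.5)
def cost(q):
    par=[H0[0]+q[0]/1e3,H0[1]+q[1]/1e3,q[2],max(q[3],0)/1e3,q[4]/1e3,q[5]/1e3]
    e=0
    for i,(c,x0,y0,r) in enumerate(views):
        m=render(c,x0,y0,par)
        # only pixels where handle or bright orange matter
        t=np.clip((r-35)/(75-35),0,1) if i==0 else np.clip((r-48)/(90-48),0,1)
        w=W[i];e+=((m-(1-t))**2*w).sum()
    return e
W=[np.ones((36,32)),np.ones((36,32))]
# mask others: pixels far from the initial hull
for i,(c,x0,y0,r) in enumerate(views):
    m=render(c,x0,y0,[*H0,0,.0,0,0]);W[i]=(cv2.dilate(m,np.ones((5,5)))>.05).astype(float)
best=[]
for yaw in range(0,60,6):
    b=minimize(cost,[0,0,yaw,2,0,0],method="Nelder-Mead",options=dict(maxiter=600,initial_simplex=np.array([0,0,yaw,2,0,0])+np.vstack([np.zeros(6),np.diag([3,3,5,2,2,2])])))
    best.append((b.fun,b.x));print(yaw,round(b.fun,2),np.round(b.x,2))
E
python3 fit.py
```

```text
0 85.72 [-3.21 -0.58  3.63  2.33  1.61 -3.17]
6 70.67 [-2.67 -0.82 33.94  1.13  0.96 -2.73]
12 70.5 [-2.65 -0.99 35.05  2.14  0.96 -2.33]
18 70.63 [-2.62 -0.94 34.73  1.96  1.02 -2.32]
24 71.33 [-2.91 -1.02 32.42  3.6   1.46 -1.93]
30 70.78 [-2.5  -0.94 34.64  4.53  0.95 -1.85]
36 71.05 [-2.68 -1.2  36.65  4.66  1.29 -1.66]
42 71.74 [-2.8  -1.11 36.34  6.15  1.38 -1.38]
48 70.71 [-2.66 -1.05 35.04  4.37  1.06 -1.9 ]
54 83.51 [-3.5  -0.41 54.42  3.39  2.21 -2.88]
```

```bash
cat >> h.py <<'E'
from scipy.spatial.transform import Rotation as Rn
def tool():
    s=state();R=Rn.from_euler("xyz",s["eef_rot"],degrees=True).as_matrix();return s,np.array(s["eef_pos"]),R
def rep():
    s,p,R=tool()
    print("t",s["clock"],"p",np.round(p*1e3,2),"tilt",np.round(np.degrees(R[:2,0]),2),"yaw_y",round(float(np.degrees(np.arctan2(R[1,1],R[0,1]))),2),"F",np.round(s["ft_force"],2),"M",np.round(s["moment"],3),"op",round(s["opening"]*1e3,2),"q",np.round(s["q"],1))
E
python3 - <<'E'
from h import *
rep();s,p,R=tool();print(R.round(3))
T=camera("top");S=camera("side")
print("yellow",tri(S,(180+105/7,300+310/7),T,(340+497/8,230+570/8)))
print("sm black",tri(S,(180+555/7,300+575/7),T,(340+655/8,230+268/8)))
print("blue",tri(S,(180+315/7,300+670/7),T,(340+722/8,230+460/8)))
E
```

```text
t 1.1 p [138.08 609.52 208.83] tilt [-0.   -0.01] yaw_y 77.23 F [-0.06  0.02  1.14] M [-0.018  0.02  -0.018] op 85.53 q [-79.6  23.9  -0.6  92.5   0.3  63.6  -3. ]
[[-0.     0.221  0.975]
 [-0.     0.975 -0.221]
 [-1.    -0.     0.   ]]
yellow (array([ 0.33599211, -0.3698011 ,  0.15011807]), np.float64(0.0023434921987392737))
sm black (array([ 0.44255045, -0.44595954,  0.09628135]), np.float64(0.00197781147071391))
blue (array([ 0.37498309, -0.46224938,  0.10839308]), np.float64(0.002129707206164821))
```

Request:
play_rows(steps=[-8,0,0,-6,0,0,-8,0,0,-6,0,0,-8,0,0,-6,0,0,0,-36.3,24.4,0,0,0,0,-36.3,24.4,0,0,0,0,-36.3,24.4,0,0,0,0,-36.3,24.4,0,0,0,0,-36.3,24.4,0,0,0,0,-36.3,24.4,0,0,0,0,-36.3,24.4,0,0,0], claw=1)

```text
clock: 2.2
eef_pos: [0.3323, 0.3706, 0.2331]
eef_rot: [49.3, 90.0, 54.5]
ft_force: [1.0, 0.6, 0.2]
opening: 0.0855
```

```bash
python3 -c "
from h import *
rep()"
```

```text
t 2.2 p [332.26 370.56 233.12] tilt [0.02 0.02] yaw_y 95.24 F [0.98 0.56 0.19] M [-0.006 -0.041  0.043] op 85.49 q [-55.6   9.3   4.4 108.8  -0.8  61.9  44.3]
```

Request:
play_rows(steps=[0,-36.3,24.4,0,0,0,0,-36.3,24.4,0,0,0,0,-36.3,24.4,0,0,0,0,-36.3,24.4,0,0,0,0,-36.3,24.4,0,0,0,0,-36.3,24.4,0,0,0,0,-36.3,24.4,0,0,0,0,-36.3,24.4,0,0,0,0,-39.8,-13.8,0,0,0,0,-39.8,-13.8,0,0,0])

```text
clock: 3.2
eef_pos: [0.532, 0.0172, 0.2325]
eef_rot: [-130.7, 90.0, -125.5]
ft_force: [1.1, -0.6, -0.2]
opening: 0.0852
```

Request:
play_rows(steps=[0,-39.8,-13.8,0,0,0,0,-39.8,-13.8,0,0,0,0,-39.8,-13.8,0,0,0,0,-39.8,-13.8,0,0,0,0,-39.8,-13.8,0,0,0,0,-39.8,-13.8,0,0,0,0,-39.8,-13.8,0,0,0,0,-30,-10,0,0,0,0,-20,-7,0,0,0,0,0,0,0,0,0])

```text
clock: 4.2
eef_pos: [0.4475, -0.3216, 0.233]
eef_rot: [-107.3, 89.9, -102.3]
ft_force: [0.8, -0.2, 0.2]
opening: 0.0857
```

```bash
python3 -c "
from h import *
rep()
crop('side',160,220,340,380,4.4,'a1s.png');crop('top',320,200,450,320,5,'a1t.png')"
```

```text
t 4.2 p [ 447.49 -321.59  233.05] tilt [-0.02 -0.07] yaw_y 95.0 F [ 0.83 -0.18  0.19] M [ 0.019 -0.024  0.014] op 85.72 q [  5.6  16.8  32.7 102.5 -10.   63.6 136.7]
```

View pics/a1s.png

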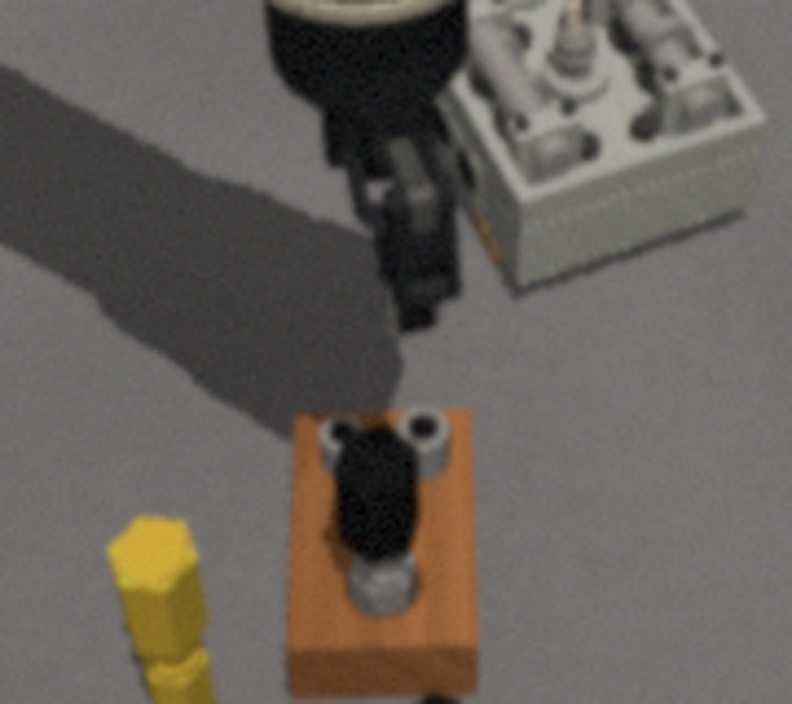

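Request:
play_rows(steps=[0,-13.2,-6.4,0,0,0,0,-13.2,-6.4,0,0,0,0,0,0,0,0,0,20,0,0,0,0,0,20,0,0,0,0,0,0,0,0,0,0,0])

```text
clock: 4.9
eef_pos: [0.4383, -0.344, 0.191]
eef_rot: [138.0, 89.8, 143.3]
ft_force: [-0.1, 0.2, 1.0]
opening: 0.0854
```

```bash
python3 -c "
from h import *
rep()
crop('side',160,220,340,380,4.4,'a2s.png');crop('top',340,210,440,300,8,'a2t.png')"
```

```text
t 4.9 p [ 438.31 -344.01  190.96] tilt [-0.16  0.12] yaw_y 95.33 F [-0.05  0.19  1.04] M [-0.054  0.031  0.032] op 85.45 q [  9.   20.4  32.4 104.1 -12.5  59.3 141.5]
```

View pics/a2s.png

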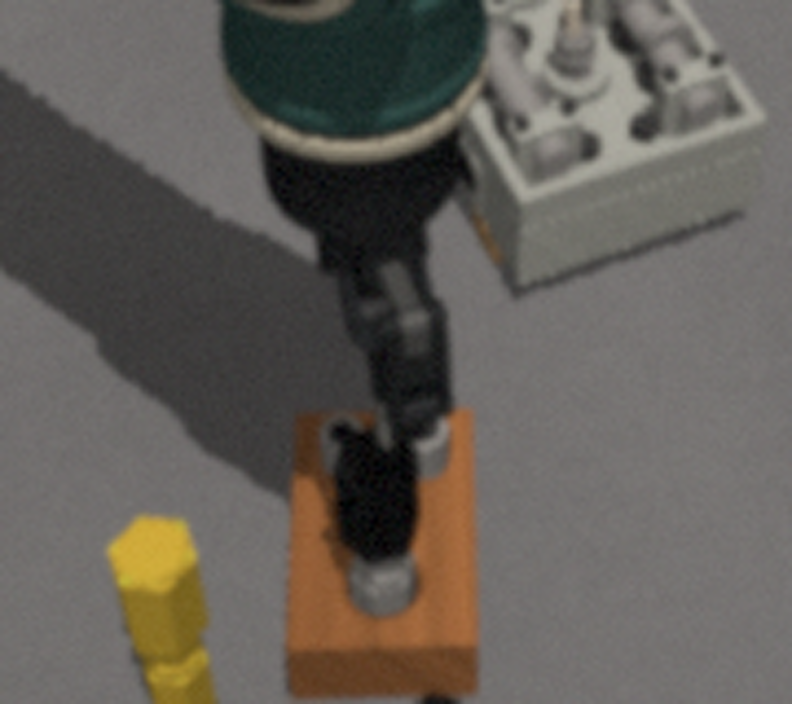

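View pics/a2t.png

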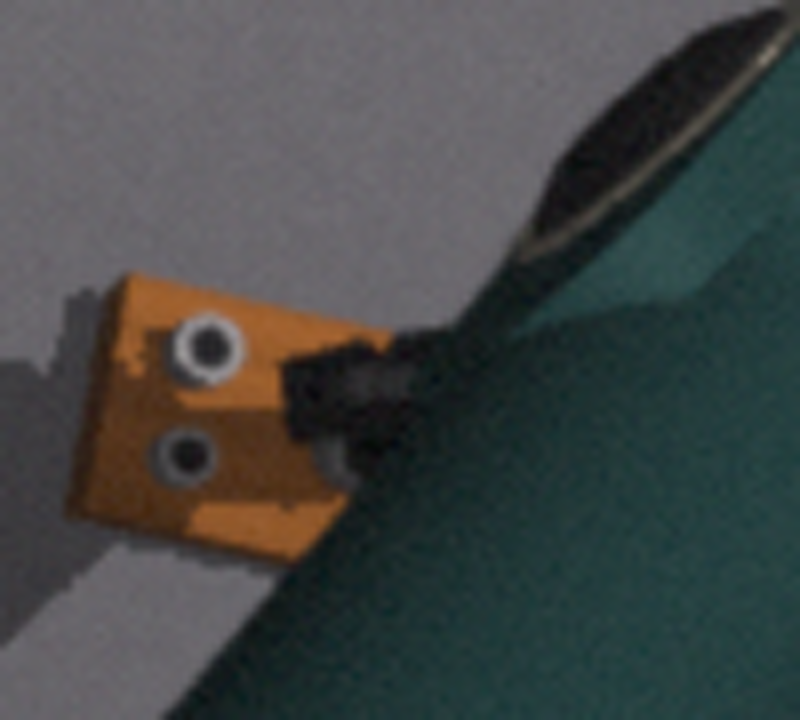

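```bash
python3 -c "
from h import *
s,p,R=tool();c=camera('side')
for k in(-.043,0,.043):
  for dz in (0,.013):
    q=p+R[:,1]*k+[0,0,dz]; print(k,dz,(proj(c,q)-[160,220])*4.4)
for q in([.437,-.349,.154],[.4382,-.3483,.154],[.437,-.349,.096]): print((proj(c,q)-[160,220])*4.4)
"
```

```text
-0.043 0 [402.60095733 477.67790023]
-0.043 0.013 [401.8049486  460.53582156]
0 0 [373.29806584 395.34718227]
0 0.013 [372.22009329 377.90191057]
0.043 0 [345.83808632 318.19439244]
0.043 0.013 [344.51482388 300.51789964]
[373.52133209 453.83219081]
[375.87622303 451.95765166]
[377.9403479  522.97683927]
```

Request:
play_rows(steps=[0,-4.9,-1.7,0,0,0,17,0,0,0,0,0,17,0,0,0,0,0,17,0,0,0,0,0,17,0,0,0,0,0,14,0,0,0,0,0,4,0,0,0,0,0,0,0,0,0,0,0])

```text
clock: 5.85
eef_pos: [0.4373, -0.3514, 0.107]
eef_rot: [-171.4, 90.0, -166.2]
ft_force: [-0.6, 0.4, 0.2]
opening: 0.0854
```

```bash
python3 -c "
from h import *
rep()
crop('side',160,220,340,380,4.4,'a3s.png')"
```

```text
t 5.85 p [ 437.27 -351.37  106.97] tilt [-0.01 -0.  ] yaw_y 95.22 F [-0.65  0.39  0.21] M [ 0.113 -0.012 -0.058] op 85.43 q [ 12.1  26.9  29.9 107.7 -17.2  49.9 145.8]
```

View pics/a3s.png

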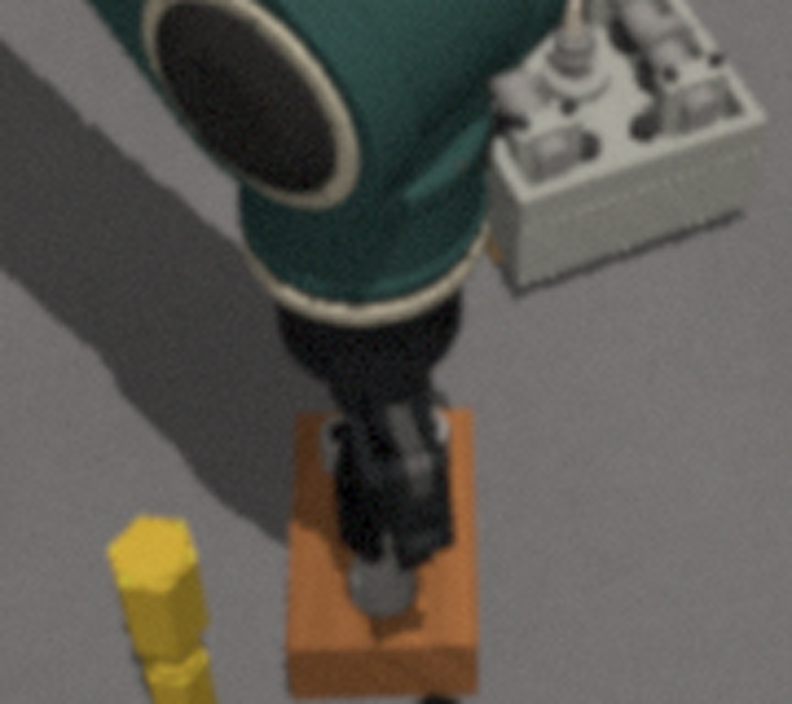

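Request:
play_rows(steps=[0,1.8,0,0,0,0,0,0,0,0,0,0,0,0,0,0,0,0,0,0,0,0,0,0,0,0,0,0,0,0,0,0,0,0,0,0], claw=0.5)

```text
clock: 6.5
eef_pos: [0.4371, -0.3494, 0.107]
eef_rot: [-73.4, 90.0, -68.2]
ft_force: [-0.7, 0.9, -0.0]
opening: 0.0428
```

Request:
play_rows(steps=[0,0,0,0,0,0,0,0,0,0,0,0,0,0,0,0,0,0,0,0,0,0,0,0], claw=0.3)

```text
clock: 6.9
eef_pos: [0.4373, -0.3497, 0.1072]
eef_rot: [-56.7, 90.0, -51.4]
ft_force: [0.3, -1.7, 5.0]
opening: 0.033
```

```bash
python3 -c "
from h import *
rep()
crop('side',160,220,340,380,4.4,'a4s.png')"
```

```text
t 6.9 p [ 437.27 -349.72  107.21] tilt [ 0.03 -0.04] yaw_y 95.23 F [ 0.3  -1.67  5.03] M [-0.576  0.005 -0.014] op 33.02 q [ 11.9  26.8  29.9 107.9 -17.1  49.8 145.6]
```

Request:
play_rows(steps=[0,0,0,0,0,0,0,0,0,0,0,0,-3,0,0,0,0,0,-5,0,0,0,0,0,-10,0,0,0,0,0,-15,0,0,0,0,0,-15,0,0,0,0,0,0,0,0,0,0,0], claw=0)

```text
clock: 7.75
eef_pos: [0.4381, -0.3501, 0.1576]
eef_rot: [-33.3, 89.8, -28.0]
ft_force: [0.7, -0.5, -4.0]
opening: 0.0328
```

```bash
python3 -c "
from h import *
rep()
crop('side',160,220,340,380,4.4,'a5s.png')"
```

```text
t 7.75 p [ 438.12 -350.12  157.61] tilt [ 0.19 -0.1 ] yaw_y 95.24 F [ 0.68 -0.52 -4.01] M [-0.034  0.018 -0.017] op 32.79 q [ 10.3  22.9  31.7 105.7 -14.5  55.2 143.5]
```

View pics/a5s.png

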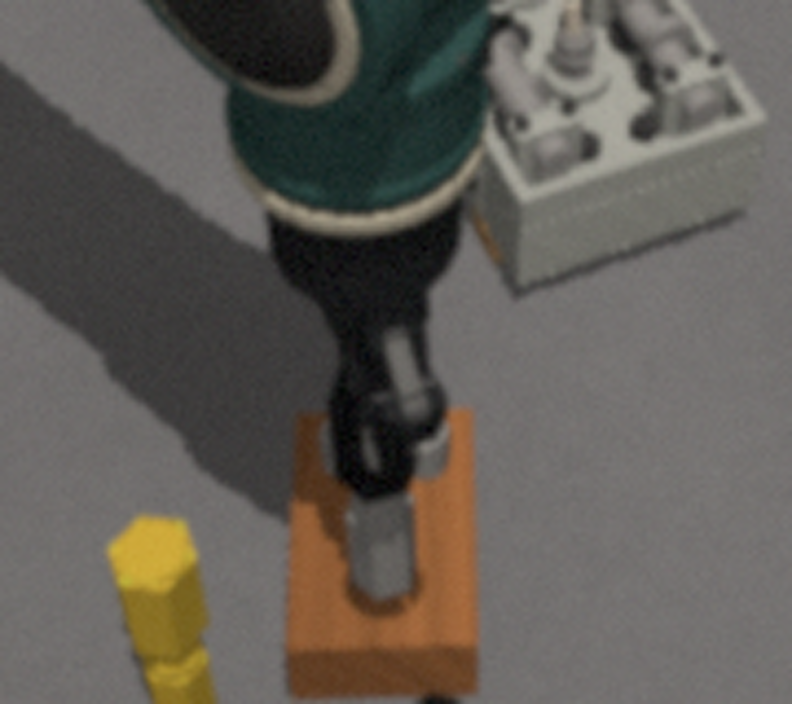

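Request:
play_rows(steps=[-15,0,0,0,0,0,-20,0,0,0,0,0,-20,0,0,0,0,0,-20,0,0,0,0,0,-20,0,0,0,0,0,-15,0,0,0,0,0,-8,0,0,0,0,0,0,0,0,0,0,0,0,0,0,0,0,0])

```text
clock: 8.7
eef_pos: [0.4369, -0.3492, 0.2724]
eef_rot: [145.5, 90.0, 150.7]
ft_force: [-0.2, -0.7, -3.2]
opening: 0.0329
```

```bash
python3 -c "
from h import *
rep()
crop('side',140,180,340,340,4,'a6s.png');crop('top',320,180,460,320,5,'a6t.png')"
```

```text
t 8.7 p [ 436.91 -349.15  272.42] tilt [-0.04  0.02] yaw_y 95.24 F [-0.19 -0.65 -3.2 ] M [ 0.011  0.016 -0.05 ] op 32.89 q [  7.7  15.8  34.   98.5  -9.4  68.6 139.4]
```

View pics/a6s.png

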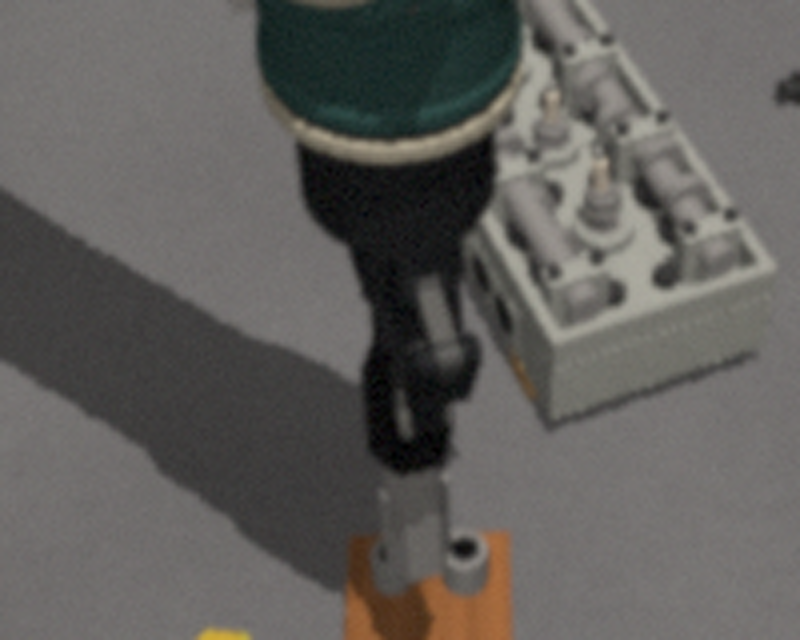

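View pics/a6t.png

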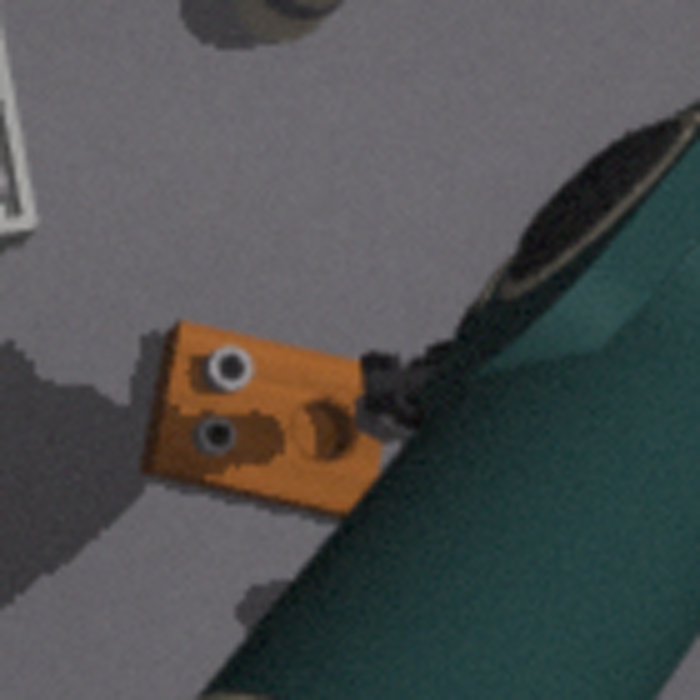

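```bash
python3 -c "
from ov import *
c=avg('side',4);t=camera('top')
print('hole',atz(t,320+327.5/5-.5,180+430.5/5-.5,.05))
s,p,R=tool();m=p-[0,0,.0992]
ims=[]
u=proj(c,m+[0,0,.045]);im,g=up(c,*u,34,56,10)
im=np.clip(im.astype(float)*1.8,0,255).astype(np.uint8)
a=im.copy();r0=.0139/np.cos(np.pi/6)
for h in(0,.064):
  pts=np.array([g(m+[r0*np.cos(np.radians(95.2+30+60*k)),r0*np.sin(np.radians(95.2+30+60*k)),h]) for k in range(6)]);cv2.polylines(a,[pts],True,(0,255,0),1)
cv2.line(a,g(m),g(m+[0,0,.088]),(0,0,255),1)
cv2.imwrite('pics/a7.png',np.hstack([im,a]))
"
```

```text
hole [ 0.43711918 -0.35192614  0.05      ]
```

View pics/a7.png

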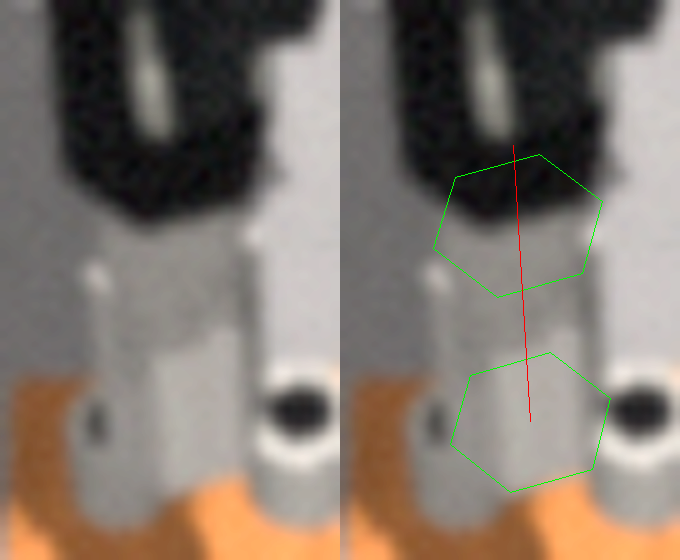

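Request:
play_rows(steps=[0,20,14.8,0,0,0,0,32,23.8,0,0,0,0,32,23.8,0,0,0,0,32,23.8,0,0,0,0,32,23.8,0,0,0,0,32,23.8,0,0,0,0,32,23.8,0,0,0,0,28,20.8,0,0,0,0,18,13.4,0,0,0,0,0,0,0,0,0])

```text
clock: 10.05
eef_pos: [0.6058, -0.0712, 0.2722]
eef_rot: [125.9, 89.9, 131.4]
ft_force: [-0.7, -0.2, -3.9]
opening: 0.0333
```

```bash
python3 -c "
from h import *
rep()
crop('side',200,80,360,240,4,'b1s.png');crop('top',230,140,370,280,5,'b1t.png')"
```

```text
t 10.05 p [605.81 -71.21 272.17] tilt [-0.04  0.04] yaw_y 95.51 F [-0.65 -0.2  -3.91] M [-0.017  0.036 -0.008] op 33.32 q [-15.3  20.7  25.1  91.   -9.2  70.3 107. ]
```

View pics/b1s.png

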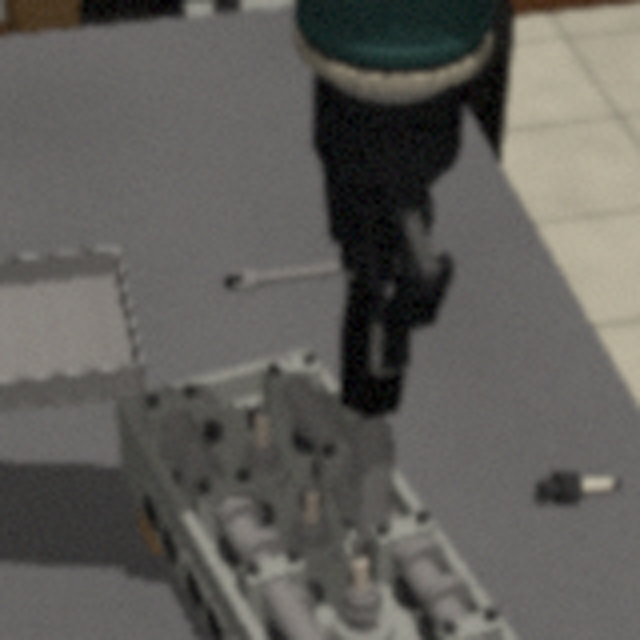

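View pics/b1t.png

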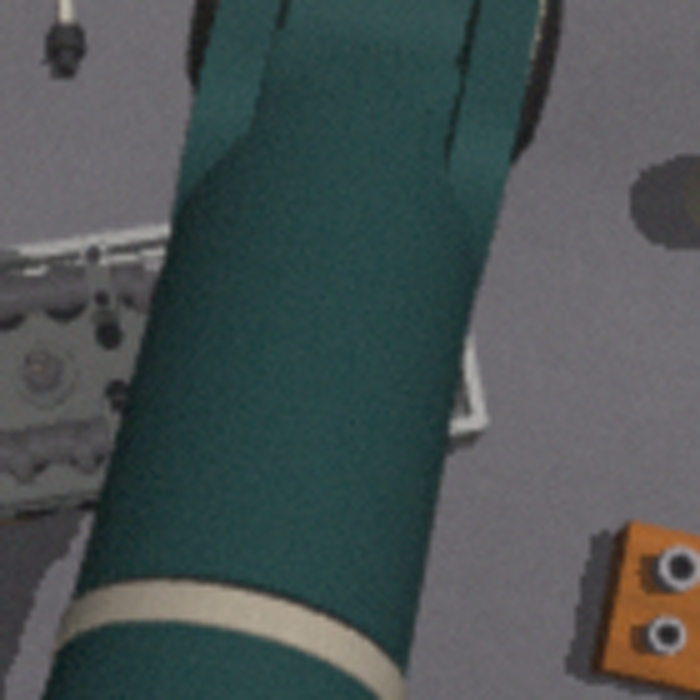

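```bash
cat > look.py <<'E'
from ov import *
import sys
def look(out,mo=(-.0013,0),w=34,h=52,f=11,n=4,k=1.6,dz=.02,H=(.6065,-.0765),hz=.0992):
    c=avg('side',n);s,p,R=tool();m=p+[mo[0],mo[1],-hz]
    yaw=np.degrees(np.arctan2(R[1,1],R[0,1]))
    u=proj(c,m+[0,0,dz]);im,g=up(c,*u,w,h,f)
    im=np.clip(im.astype(float)*k,0,255).astype(np.uint8);a=im.copy();r0=.0139/np.cos(np.pi/6)
    for hh in(0,.064):
        pts=np.array([g(m+[r0*np.cos(np.radians(yaw+30+60*j)),r0*np.sin(np.radians(yaw+30+60*j)),hh]) for j in range(6)]);cv2.polylines(a,[pts],True,(0,255,0),1)
    cv2.line(a,g(m),g(m+[0,0,.064]),(0,0,255),1)
    cv2.line(a,g([*H,.08]),g([*H,.146]),(255,255,0),1)
    circ(a,g,[*H,.098],.0125,(0,255,255));circ(a,g,[*H,.08],.0195,(255,0,255))
    cv2.imwrite('pics/'+out,np.hstack([im,a]));rep()
E
python3 -c "
from look import *
look('b2.png',dz=-.02,w=34)"
```

```text
t 10.35 p [604.25 -75.99 273.05] tilt [ 0.01 -0.02] yaw_y 95.15 F [-0.77 -0.4  -3.43] M [-0.055 -0.002 -0.076] op 33.09 q [-15.1  20.6  25.3  91.2  -9.2  70.3 107.1]
```

View pics/b2.png

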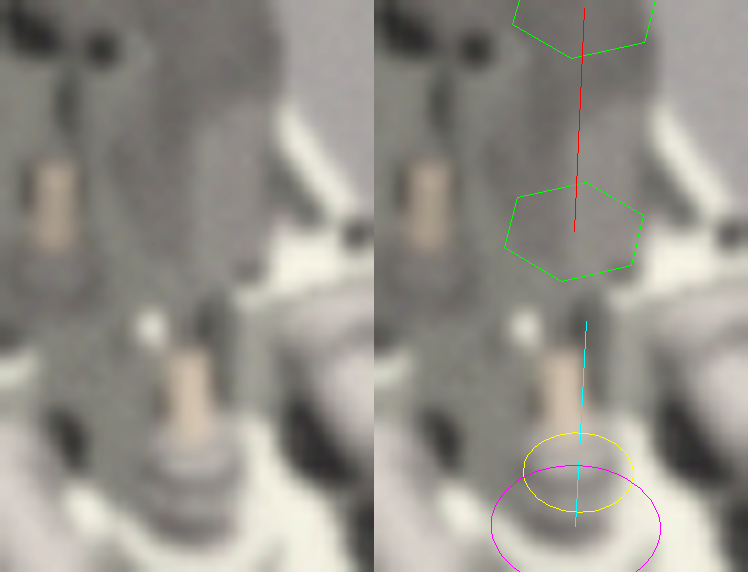

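Request:
play_rows(steps=[6,0,0,0,0,0,8,0,0,0,0,0,8,0,0,0,0,0,2,0,0,0,0,0,0,0,0,0,0,0,0,0,0,0,0,0])

```text
clock: 10.95
eef_pos: [0.6047, -0.075, 0.2491]
eef_rot: [-35.3, 90.0, -30.0]
ft_force: [1.2, -0.3, -2.8]
opening: 0.0331
```

```bash
python3 -c "
from look import *
look('b3.png',dz=-.01,w=34)"
```

```text
t 11.15 p [604.7 -75.  249.2] tilt [ 0.03 -0.  ] yaw_y 95.23 F [ 0.6   0.1  -3.56] M [-0.087  0.008  0.03 ] op 32.44 q [-14.9  21.6  25.   92.9  -9.7  67.6 107.5]
```

View pics/b3.png

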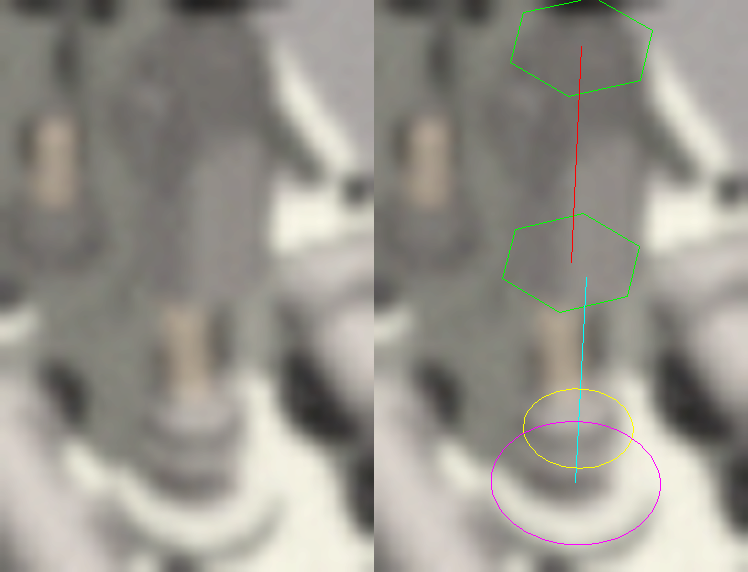

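Request:
play_rows(steps=[2,0,-1.5,0,0,0,2,0,0,0,0,0,2,0,0,0,0,0,2,0,0,0,0,0,2,0,0,0,0,0,0,0,0,0,0,0])

```text
clock: 11.75
eef_pos: [0.603, -0.0751, 0.2386]
eef_rot: [-170.7, 90.0, -165.4]
ft_force: [-1.1, 0.4, -2.4]
opening: 0.0332
```

Request:
play_rows(steps=[2,0,0,0,0,0,2,0,0,0,0,0,2,0,0,0,0,0,1,0,0,0,0,0])

```text
clock: 12.15
eef_pos: [0.603, -0.0751, 0.2317]
eef_rot: [-169.7, 90.0, -164.4]
ft_force: [-0.6, -0.3, -3.6]
opening: 0.033
```

```bash
python3 -c "
from look import *
look('b4.png',dz=-.0,w=34)"
```

```text
t 12.35 p [603.12 -75.07 231.94] tilt [ 0. -0.] yaw_y 95.24 F [-0.5  -0.27 -2.8 ] M [ 0.054 -0.002 -0.027] op 32.86 q [-14.7  22.3  24.8  94.3 -10.1  65.6 107.9]
```

View pics/b4.png

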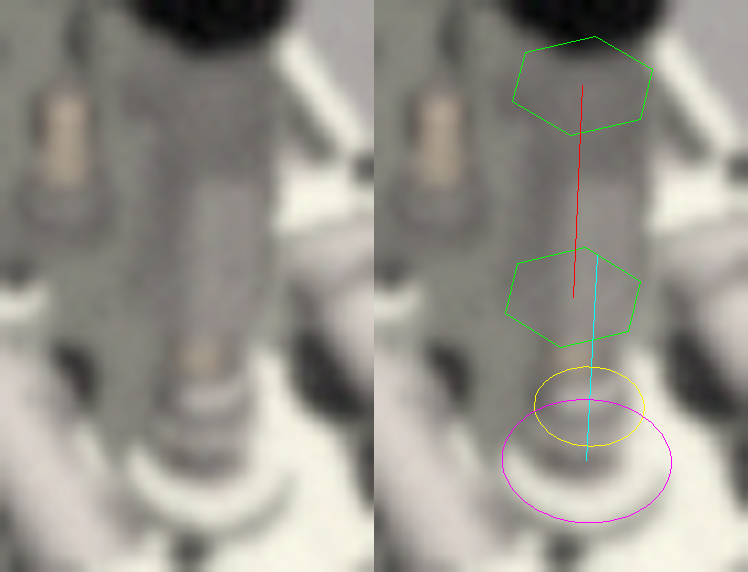

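Request:
play_rows(steps=[1.5,0,0,0,0,0,1.5,0,0,0,0,0,1.5,0,0,0,0,0,1.5,0,0,0,0,0])

```text
clock: 12.75
eef_pos: [0.6031, -0.0751, 0.2258]
eef_rot: [-112.5, 90.0, -107.3]
ft_force: [-0.3, -0.3, -4.3]
opening: 0.0327
```

Request:
play_rows(steps=[1.5,0,0,0,0,0,1.5,0,0,0,0,0,1,0,0,0,0,0,1,0,0,0,0,0])

```text
clock: 13.15
eef_pos: [0.6031, -0.0751, 0.2208]
eef_rot: [-83.4, 90.0, -78.2]
ft_force: [-0.3, -0.1, -2.8]
opening: 0.0328
```

Request:
play_rows(steps=[1,0,0,0,0,0,1,0,0,0,0,0,1,0,0,0,0,0,1,0,0,0,0,0,0,0,0,0,0,0])

```text
clock: 13.65
eef_pos: [0.603, -0.0751, 0.2168]
eef_rot: [-156.4, 90.0, -151.2]
ft_force: [-0.5, 0.7, -3.3]
opening: 0.0328
```

Request:
play_rows(steps=[0,-0.4,1,0,0,0,0,-0.4,1,0,0,0,0,-0.4,1,0,0,0,0,-0.3,0.9,0,0,0,0,-0.3,0.7,0,0,0,0,0,0,0,0,0])

```text
clock: 14.25
eef_pos: [0.6079, -0.0765, 0.2169]
eef_rot: [-82.3, 90.0, -77.1]
ft_force: [-1.1, -0.5, -4.7]
opening: 0.0328
```

```bash
python3 -c "
from look import *
look('b5.png',dz=-.0,w=34)"
```

```text
t 14.45 p [607.83 -76.47 216.96] tilt [ 0. -0.] yaw_y 95.23 F [-0.63  0.22 -2.8 ] M [-0.051  0.09   0.01 ] op 32.82 q [-14.3  23.6  24.6  94.5 -10.7  64.2 108.4]
```

View pics/b5.png

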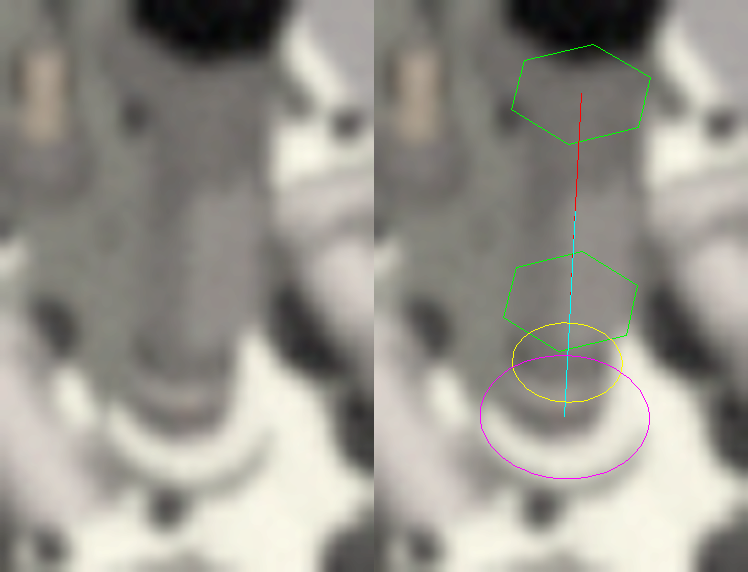

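Request:
play_rows(steps=[1,0,0,0,0,0,1,0,0,0,0,0,1,0,0,0,0,0,1,0,0,0,0,0,0,0,0,0,0,0])

```text
clock: 14.95
eef_pos: [0.6077, -0.0764, 0.2127]
eef_rot: [175.6, 90.0, -179.2]
ft_force: [-1.8, -0.0, -2.4]
opening: 0.0331
```

Request:
play_rows(steps=[1,0,0,0,0,0,0.7,0,0,0,0,0,0.7,0,0,0,0,0,0.6,0,0,0,0,0])

```text
clock: 15.35
eef_pos: [0.6078, -0.0765, 0.2099]
eef_rot: [-75.8, 90.0, -70.5]
ft_force: [-1.1, 0.4, -3.9]
opening: 0.0332
```

Request:
play_rows(steps=[0.5,0,0,0,0,0,0.5,0,0,0,0,0,0,0,0,0,0,0])

```text
clock: 15.65
eef_pos: [0.6078, -0.0765, 0.2088]
eef_rot: [-151.6, 90.0, -146.4]
ft_force: [0.3, 0.6, -3.2]
opening: 0.0327
```

Mouth is at about z = 109.6 and there's no contact yet. I'll go on in small steps.

Request:
play_rows(steps=[0.5,0,0,0,0,0,0.4,0,0,0,0,0])

```text
clock: 15.85
eef_pos: [0.6079, -0.0765, 0.208]
eef_rot: [-41.0, 90.0, -35.7]
ft_force: [-1.3, 0.0, -2.0]
opening: 0.0328
```

Request:
play_rows(steps=[0.4,0,0,0,0,0,0.4,0,0,0,0,0])

```text
clock: 16.05
eef_pos: [0.6079, -0.0764, 0.2073]
eef_rot: [-3.0, 90.0, 2.2]
ft_force: [-1.4, 0.4, 0.6]
opening: 0.033
```

Request:
play_rows(steps=[0.4,0,0,0,0,0,0.4,0,0,0,0,0])

```text
clock: 16.25
eef_pos: [0.608, -0.0764, 0.2067]
eef_rot: [7.0, 90.0, 12.2]
ft_force: [-1.2, 1.1, 4.3]
opening: 0.0326
```

Request:
play_rows(steps=[0,0,0,4,0,0,0,0,0,4,0,0])

```text
clock: 16.45
eef_pos: [0.6077, -0.0766, 0.2062]
eef_rot: [-153.8, 90.0, -156.7]
ft_force: [-0.1, 0.1, -3.1]
opening: 0.0327
```

Request:
play_rows(steps=[0,0,0,4,0,0,0,0,0,4,0,0])

```text
clock: 16.65
eef_pos: [0.6078, -0.0766, 0.2062]
eef_rot: [-96.1, 90.0, -107.0]
ft_force: [-0.8, -0.1, -3.4]
opening: 0.0328
```

```bash
python3 -c "
from h import *
rep()"
```

```text
t 16.65 p [607.8  -76.57 206.22] tilt [-0.   -0.02] yaw_y 79.07 F [-0.83 -0.11 -3.42] M [-0.002 -0.028 -0.05 ] op 32.78 q [-16.6  24.7  27.8  95.3 -12.6  63.2  93.8]
```

Request:
play_rows(steps=[0.5,0,0,0,0,0,0.5,0,0,0,0,0,0.5,0,0,0,0,0])

```text
clock: 16.95
eef_pos: [0.6078, -0.0765, 0.2048]
eef_rot: [-87.2, 90.0, -97.9]
ft_force: [0.3, -0.7, -3.4]
opening: 0.0333
```

Request:
play_rows(steps=[0.5,0,0,0,0,0,0.5,0,0,0,0,0,0.5,0,0,0,0,0])

```text
clock: 17.25
eef_pos: [0.6078, -0.0765, 0.2034]
eef_rot: [-93.4, 90.0, -104.1]
ft_force: [-0.2, -0.1, -3.0]
opening: 0.0333
```

Request:
play_rows(steps=[0.6,0,0,0,0,0,0.6,0,0,0,0,0,0.6,0,0,0,0,0])

```text
clock: 17.55
eef_pos: [0.6078, -0.0765, 0.2016]
eef_rot: [-95.5, 90.0, -106.3]
ft_force: [0.1, 0.2, -2.3]
opening: 0.0332
```

Request:
play_rows(steps=[0.6,0,0,0,0,0,0.6,0,0,0,0,0,0.6,0,0,0,0,0])

```text
clock: 17.85
eef_pos: [0.6079, -0.0765, 0.1998]
eef_rot: [-54.8, 90.0, -65.6]
ft_force: [-0.1, 0.1, -3.3]
opening: 0.0327
```

```bash
python3 -c "
from h import *
rep()"
```

```text
t 17.85 p [607.85 -76.46 199.79] tilt [ 0.   -0.01] yaw_y 79.23 F [-0.12  0.06 -3.3 ] M [-0.068  0.057 -0.035] op 32.71 q [-16.5  25.   27.6  95.6 -12.8  62.5  94.1]
```

Request:
play_rows(steps=[0.5,0,0,0,0,0,0.5,0,0,0,0,0,0.5,0,0,0,0,0])

```text
clock: 18.15
eef_pos: [0.6078, -0.0765, 0.1983]
eef_rot: [-52.8, 90.0, -63.6]
ft_force: [-0.3, -0.8, -2.7]
opening: 0.0329
```

Request:
play_rows(steps=[0.4,0,0,0,0,0,0.4,0,0,0,0,0])

```text
clock: 18.35
eef_pos: [0.6078, -0.0765, 0.1975]
eef_rot: [-76.3, 90.0, -87.0]
ft_force: [0.1, -0.0, -2.3]
opening: 0.0328
```

Request:
play_rows(steps=[0.4,0,0,0,0,0,0.4,0,0,0,0,0])

```text
clock: 18.55
eef_pos: [0.6081, -0.0765, 0.1971]
eef_rot: [9.6, 90.0, -1.1]
ft_force: [-1.0, 0.1, 4.1]
opening: 0.0332
```

Request:
play_rows(steps=[-0.5,0,0,0,0,0,0,0,0.6,0,0,0,0,0,0.6,0,0,0,0,0,0.4,0,0,0,0,0,0,0,0,0])

```text
clock: 19.05
eef_pos: [0.6093, -0.0767, 0.1972]
eef_rot: [176.2, 90.0, 165.4]
ft_force: [-2.6, 1.9, 0.3]
opening: 0.0331
```

```bash
python3 -c "
from h import *
rep()"
```

```text
t 19.05 p [609.26 -76.66 197.17] tilt [-0.03  0.01] yaw_y 79.24 F [-2.56  1.86  0.34] M [0.533 0.852 0.019] op 33.08 q [-16.4  25.3  27.6  95.5 -12.9  62.3  94.2]
```

Request:
play_rows(steps=[0,0,-0.8,0,0,0,0,0,-0.8,0,0,0,0,0,-0.8,0,0,0,0,0,-0.8,0,0,0,0,0,0,0,0,0])

```text
clock: 19.55
eef_pos: [0.6063, -0.0763, 0.1973]
eef_rot: [-26.0, 90.0, -36.8]
ft_force: [0.5, -0.6, -1.5]
opening: 0.0331
```

```bash
python3 -c "
from h import *
rep()"
```

```text
t 19.55 p [606.3 -76.3 197.3] tilt [ 0.02 -0.02] yaw_y 79.23 F [ 0.52 -0.64 -1.53] M [-0.062 -0.242  0.053] op 33.07 q [-16.5  25.   27.6  96.  -12.8  62.1  94.1]
```

Request:
play_rows(steps=[0,0,-0.7,0,0,0,0,0,-0.7,0,0,0,0,0,0,0,0,0])

```text
clock: 19.85
eef_pos: [0.605, -0.0759, 0.1973]
eef_rot: [-1.9, 90.0, -12.6]
ft_force: [2.8, -0.7, -2.1]
opening: 0.0329
```

```bash
python3 -c "
from h import *
rep()"
```

```text
t 19.85 p [605.04 -75.89 197.29] tilt [ 0.03 -0.01] yaw_y 79.24 F [ 2.77 -0.66 -2.05] M [-0.115 -0.816  0.015] op 32.87 q [-16.6  24.8  27.6  96.2 -12.7  62.   94.1]
```

Request:
play_rows(steps=[0,0,1.1,0,0,0,0,0,1.0,0,0,0,0,0.8,0,0,0,0,0,0.8,0,0,0,0,0,0.8,0,0,0,0,0,0,0,0,0,0])

```text
clock: 20.45
eef_pos: [0.6073, -0.0743, 0.1972]
eef_rot: [-91.0, 90.0, -101.8]
ft_force: [-0.3, -2.9, -2.0]
opening: 0.0327
```

```bash
python3 -c "
from h import *
rep()"
```

```text
t 20.45 p [607.31 -74.27 197.19] tilt [-0.01 -0.03] yaw_y 79.22 F [-0.28 -2.9  -2.03] M [-1.036  0.19   0.015] op 32.73 q [-16.7  25.1  27.6  95.9 -12.8  62.2  93.9]
```

Request:
play_rows(steps=[0,-1,0,0,0,0,0,-1,0,0,0,0,0,-1,0,0,0,0,0,-1,0,0,0,0,0,0,0,0,0,0])

```text
clock: 20.95
eef_pos: [0.6067, -0.0774, 0.1973]
eef_rot: [88.1, 90.0, 77.3]
ft_force: [-0.0, 3.7, -1.2]
opening: 0.0333
```

```bash
python3 -c "
from h import *
rep()"
```

```text
t 20.95 p [606.74 -77.37 197.27] tilt [0.01 0.04] yaw_y 79.25 F [-0.04  3.68 -1.16] M [ 1.251 -0.027  0.022] op 33.31 q [-16.4  25.1  27.6  95.9 -12.9  62.2  94.3]
```

Request:
play_rows(steps=[0,1,0,0,0,0,0,1,0,0,0,0,0,0,0,0,0,0,0,0,0,0,0,0])

```text
clock: 21.35
eef_pos: [0.607, -0.0762, 0.1972]
eef_rot: [-79.2, 90.0, -89.9]
ft_force: [-0.2, -1.6, -1.2]
opening: 0.033
```

```bash
python3 -c "
from h import *
rep()"
```

```text
t 21.35 p [607.01 -76.18 197.23] tilt [ 0.   -0.03] yaw_y 79.23 F [-0.18 -1.61 -1.23] M [-0.251  0.09  -0.085] op 33.0 q [-16.5  25.1  27.6  95.9 -12.8  62.2  94.1]
```

Request:
play_rows(steps=[0.2,-0.087,0,5,0,0,0,-0.087,0,5,0,0,0,-0.087,0,5,0,0,0,-0.087,0,5,0,0,0,0,0,0,0,0])

```text
clock: 21.85
eef_pos: [0.6071, -0.0765, 0.1972]
eef_rot: [-28.7, 90.0, -59.6]
ft_force: [-0.0, -1.4, -0.0]
opening: 0.0328
```

```bash
python3 -c "
from h import *
rep()"
```

```text
t 21.85 p [607.07 -76.51 197.16] tilt [ 0.02 -0.04] yaw_y 59.13 F [-0.02 -1.45 -0.05] M [-0.39  -0.046  0.035] op 32.79 q [-19.6  25.8  31.9  96.  -15.   62.4  75.9]
```

Request:
play_rows(steps=[0,-0.3,0.15,5,0,0,0,-0.3,0.15,5,0,0,0,-0.087,0,5,0,0,0,-0.087,0,5,0,0,0,0,0,0,0,0])

```text
clock: 22.35
eef_pos: [0.6069, -0.0771, 0.1971]
eef_rot: [0.9, 90.0, -49.8]
ft_force: [1.4, -0.8, -0.2]
opening: 0.033
```

```bash
python3 -c "
from h import *
rep()"
```

```text
t 22.35 p [606.92 -77.14 197.14] tilt [ 0.02 -0.03] yaw_y 39.28 F [ 1.43 -0.84 -0.2 ] M [-0.397 -0.262  0.037] op 32.96 q [-22.6  26.7  36.3  96.1 -17.4  62.8  58.1]
```

Request:
play_rows(steps=[0,-0.087,0.3,5,0,0,0,-0.087,0.3,5,0,0,0,-0.087,0,5,0,0,0,-0.087,0,5,0,0,0,0,0,0,0,0])

```text
clock: 22.85
eef_pos: [0.6069, -0.0778, 0.1971]
eef_rot: [9.4, 90.0, -61.2]
ft_force: [-0.2, -2.3, -0.3]
opening: 0.0328
```

```bash
python3 -c "
from h import *
rep()"
```

```text
t 22.85 p [606.92 -77.81 197.14] tilt [ 0.01 -0.03] yaw_y 19.37 F [-0.16 -2.32 -0.26] M [-0.432 -0.184 -0.02 ] op 32.83 q [-25.6  27.9  40.8  96.2 -19.9  63.4  40.4]
```

Request:
play_rows(steps=[0,-0.14,0.35,5,0,0,0,-0.14,0.35,5,0,0,0,-0.14,0.13,5,0,0,0,0,0,0,0,0])

```text
clock: 23.25
eef_pos: [0.6067, -0.0786, 0.1971]
eef_rot: [22.2, 90.0, -63.4]
ft_force: [0.2, -1.4, 2.2]
opening: 0.0329
```

```bash
python3 -c "
from h import *
rep()"
```

```text
t 23.25 p [606.7  -78.62 197.1 ] tilt [ 0.01 -0.02] yaw_y 4.43 F [ 0.23 -1.44  2.23] M [-0.304 -0.118  0.021] op 32.87 q [-27.8  28.9  44.3  96.3 -22.   63.9  27.2]
```

Request:
play_rows(steps=[-0.2,-0.14,0.23,5,0,0,0,-0.14,0.23,5,0,0,0,-0.14,0.13,5,0,0,0,-0.14,0.13,5,0,0,0,0,0,0,0,0])

```text
clock: 23.75
eef_pos: [0.6061, -0.0793, 0.1972]
eef_rot: [0.4, 90.0, -105.1]
ft_force: [1.5, -1.1, -0.0]
opening: 0.033
```

```bash
python3 -c "
from h import *
rep()"
```

```text
t 23.75 p [606.06 -79.28 197.15] tilt [-0.01 -0.02] yaw_y -15.53 F [ 1.49 -1.11 -0.03] M [-0.34  -0.377  0.004] op 33.02 q [-30.7  30.4  49.   96.4 -24.9  64.7   9.8]
```

Request:
play_rows(steps=[0,0.15,0.2,5,0,0,0,0.1,0.2,5,0,0,0,-0.1,0.15,5,0,0,0,-0.1,0.15,5,0,0,0,0,0,0,0,0])

```text
clock: 24.25
eef_pos: [0.6057, -0.0798, 0.1971]
eef_rot: [-43.6, 90.0, -169.1]
ft_force: [-0.7, -0.4, 0.3]
opening: 0.0329
```

```bash
python3 -c "
from h import *
rep()"
```

```text
t 24.25 p [605.69 -79.84 197.12] tilt [-0.03 -0.01] yaw_y -35.52 F [-0.73 -0.38  0.33] M [-0.107  0.237 -0.006] op 32.92 q [-33.4  32.3  53.7  96.6 -28.2  65.8  -7.5]
```

Request:
play_rows(steps=[0,-0.17,0.16,5,0,0,0,-0.17,0.16,5,0,0,0,-0.14,0.13,5,0,0,0,-0.14,0.13,5,0,0,0,0,0,0,0,0])

```text
clock: 24.75
eef_pos: [0.6049, -0.0799, 0.1971]
eef_rot: [-16.3, 90.0, -161.8]
ft_force: [-0.2, -1.1, 0.8]
opening: 0.033
```

```bash
python3 -c "
from h import *
rep()"
```

```text
t 24.75 p [604.87 -79.88 197.12] tilt [-0.03 -0.01] yaw_y -55.51 F [-0.17 -1.1   0.81] M [-0.062  0.346  0.009] op 32.98 q [-36.1  34.4  58.5  96.7 -31.6  67.1 -24.7]
```

Request:
play_rows(steps=[0,-0.25,0.28,5,0,0,0,-0.25,0.28,5,0,0,0,-0.14,0.13,5,0,0,0,-0.14,0.13,5,0,0,0,0,0,0,0,0])

```text
clock: 25.25
eef_pos: [0.6039, -0.0797, 0.1971]
eef_rot: [31.6, 90.0, -133.9]
ft_force: [-0.8, -0.2, 1.3]
opening: 0.0328
```

```bash
python3 -c "
from h import *
rep()"
```

```text
t 25.25 p [603.87 -79.69 197.12] tilt [-0.02 -0.02] yaw_y -75.5 F [-0.8  -0.17  1.33] M [-0.137  0.121  0.01 ] op 32.8 q [-38.5  36.9  63.3  97.  -35.1  68.6 -41.8]
```

Request:
play_rows(steps=[0,-0.2,0.18,5,0,0,0,-0.2,0.18,5,0,0,0,-0.14,0.13,5,0,0,0,-0.14,0.13,5,0,0,0,0,0,0,0,0])

```text
clock: 25.75
eef_pos: [0.6031, -0.0792, 0.1971]
eef_rot: [51.5, 90.0, -134.0]
ft_force: [-0.6, -0.7, 2.4]
opening: 0.0331
```

```bash
python3 -c "
from h import *
rep()"
```

```text
t 25.75 p [603.15 -79.17 197.13] tilt [-0.02 -0.02] yaw_y -95.5 F [-0.59 -0.67  2.35] M [-0.265  0.121  0.005] op 33.14 q [-40.3  39.2  67.1  97.1 -38.2  70.1 -59.4]
```

Request:
play_rows(steps=[0,-0.14,0.13,4,0,0,0,-0.14,0.13,4,0,0,0,0,0,0,0,0])

```text
clock: 26.05
eef_pos: [0.6029, -0.0788, 0.1972]
eef_rot: [46.9, 90.0, -146.6]
ft_force: [0.2, -0.9, -0.0]
opening: 0.033
```

```bash
python3 -c "
from h import *
rep()"
```

```text
t 26.05 p [602.91 -78.84 197.17] tilt [-0.01 -0.01] yaw_y -103.48 F [ 0.19 -0.91 -0.01] M [-0.364  0.141  0.077] op 32.98 q [-40.7  39.8  68.   97.2 -39.   70.5 -66.7]
```

Request:
play_rows(steps=[-0.3,0.3,-0.15,-4,0,0,0,0.3,-0.15,-4,0,0,0,0,0,0,0,0,0,0,0,0,0,0])

```text
clock: 26.45
eef_pos: [0.603, -0.0791, 0.1974]
eef_rot: [-62.5, 90.0, 111.9]
ft_force: [1.0, 0.6, -3.2]
opening: 0.0328
```

```bash
python3 -c "
from h import *
rep()"
```

```text
t 26.45 p [603.04 -79.15 197.36] tilt [-0.01  0.03] yaw_y -95.67 F [ 0.99  0.61 -3.17] M [ 0.017  0.052 -0.017] op 32.77 q [-39.9  38.6  66.3  97.1 -37.5  69.8 -60.1]
```

Request:
play_rows(steps=[0,0,0.8,0,0,0,0,0,0.8,0,0,0,0,0,0,0,0,0])

```text
clock: 26.75
eef_pos: [0.6016, -0.0791, 0.1975]
eef_rot: [137.6, 90.0, -48.2]
ft_force: [2.3, 0.1, -3.8]
opening: 0.0327
```

```bash
python3 -c "
from h import *
rep()"
```

```text
t 26.75 p [601.6  -79.15 197.49] tilt [ 0.01 -0.01] yaw_y -95.76 F [ 2.29  0.14 -3.78] M [-0.073 -0.431 -0.002] op 32.65 q [-40.1  38.5  66.4  97.3 -37.4  69.6 -60.1]
```

Request:
play_rows(steps=[0,0,-0.8,0,0,0,0,0,-0.8,0,0,0,0,0,-0.8,0,0,0,0,0,-0.8,0,0,0,0,0,0,0,0,0])

```text
clock: 27.25
eef_pos: [0.6046, -0.0796, 0.1975]
eef_rot: [9.3, 90.0, -176.4]
ft_force: [-2.3, 1.1, -2.3]
opening: 0.0324
```

```bash
python3 -c "
from h import *
rep()"
```

```text
t 27.25 p [604.59 -79.56 197.45] tilt [-0.03 -0.  ] yaw_y -95.77 F [-2.34  1.07 -2.3 ] M [0.16  0.709 0.038] op 32.39 q [-39.7  38.8  66.2  96.9 -37.6  69.9 -60.2]
```

Request:
play_rows(steps=[0,0,0.9,0,0,0,0,0,0.9,0,0,0,0,0.8,0,0,0,0,0,0.7,0,0,0,0,0,0,0,0,0,0])

```text
clock: 27.75
eef_pos: [0.6029, -0.0806, 0.1976]
eef_rot: [-103.8, 90.0, 70.5]
ft_force: [-0.5, 2.3, -2.5]
opening: 0.033
```

```bash
python3 -c "
from h import *
rep()"
```

```text
t 27.75 p [602.87 -80.59 197.57] tilt [0.01 0.02] yaw_y -95.75 F [-0.54  2.3  -2.47] M [0.904 0.096 0.066] op 32.96 q [-39.8  38.6  66.2  97.1 -37.5  69.7 -60. ]
```

Request:
play_rows(steps=[0,-0.8,0,0,0,0,0,-0.8,0,0,0,0,0,-0.8,0,0,0,0,0,-0.6,0,0,0,0,0,0,0,0,0,0])

```text
clock: 28.25
eef_pos: [0.6032, -0.0783, 0.1977]
eef_rot: [115.2, 89.9, -70.6]
ft_force: [0.5, -2.5, -1.8]
opening: 0.0329
```

```bash
python3 -c "
from h import *
rep()"
```

```text
t 28.25 p [603.15 -78.28 197.66] tilt [ 0.02 -0.05] yaw_y -95.78 F [ 0.5  -2.51 -1.85] M [-0.964 -0.003 -0.029] op 32.92 q [-40.   38.6  66.3  97.1 -37.4  69.7 -60.3]
```

Request:
play_rows(steps=[0,0.8,0.1,0,0,0,0,0.7,0.1,0,0,0,0,0,0,0,0,0,-1,0,0,0,0,0,-2,0,0,0,0,0,-2,0,0,0,0,0,-2,0,0,0,0,0,-2,0,0,0,0,0,0,0,0,0,0,0])

```text
clock: 29.15
eef_pos: [0.6029, -0.0794, 0.2068]
eef_rot: [-178.4, 90.0, -4.2]
ft_force: [0.3, -0.1, -1.8]
opening: 0.0327
```

```bash
python3 -c "
from h import *
rep()"
```

```text
t 29.15 p [602.86 -79.35 206.85] tilt [ 0.02 -0.  ] yaw_y -95.77 F [ 0.27 -0.1  -1.84] M [-0.037 -0.06   0.017] op 32.71 q [-40.1  37.9  66.6  96.6 -36.8  70.5 -60.7]
```

Forces are about zero, so the driver is lifting clean. I'll carry on straight up until it clears the tip (mouth above z = 150, so TCP above 250).

Request:
play_rows(steps=[-3,0,0,0,0,0,-4,0,0,0,0,0,-4,0,0,0,0,0,-4,0,0,0,0,0,-4,0,0,0,0,0,-4,0,0,0,0,0,-4,0,0,0,0,0,-4,0,0,0,0,0,-4,0,0,0,0,0,-4,0,0,0,0,0])

```text
clock: 30.15
eef_pos: [0.6027, -0.0793, 0.2459]
eef_rot: [115.7, 90.0, -70.1]
ft_force: [0.3, -0.4, -3.4]
opening: 0.033
```

Request:
play_rows(steps=[-5,0,0,0,0,0,-8,0,0,0,0,0,-8,0,0,0,0,0,-8,0,0,0,0,0,-5,0,0,0,0,0,0,0,0,0,0,0,0,0,0,0,0,0])

```text
clock: 30.85
eef_pos: [0.6027, -0.0792, 0.2794]
eef_rot: [-68.4, 90.0, 105.8]
ft_force: [0.4, -0.5, -2.4]
opening: 0.0327
```

```bash
python3 -c "
from look import *
look('c1.png',mo=(.002,.0015),dz=-.03,w=34,h=52,H=(.6055,-.077))"
```

```text
t 31.05 p [602.62 -79.27 279.24] tilt [-0.03 -0.  ] yaw_y -95.77 F [-0.14 -0.59 -3.21] M [-0.047 -0.037  0.02 ] op 32.89 q [-41.2  33.4  68.3  91.6 -31.6  76.9 -64.5]
```

View pics/c1.png

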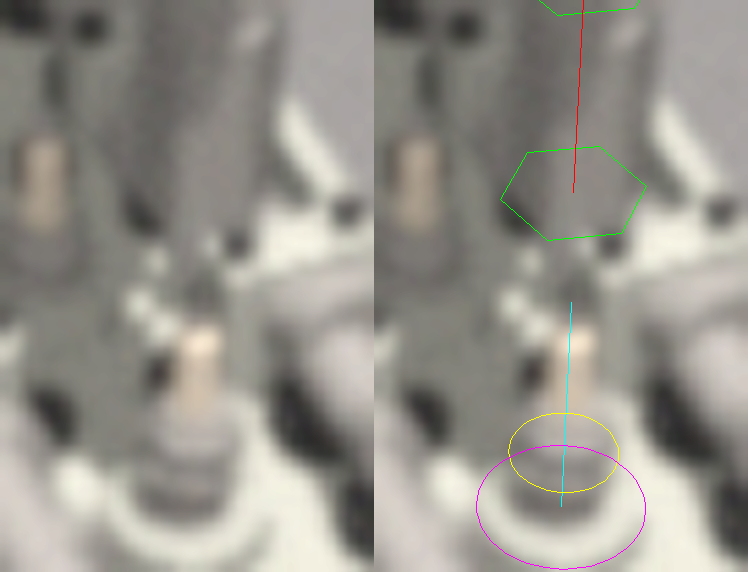

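Request:
play_rows(steps=[0,0,0,-8,0,0,0,0,0,-8,0,0,0,0,0,-8,0,0,0,0,0,-8,0,0,0,0,0,-8,0,0,0,0,0,-8,0,0,0,0,0,-8,0,0,0,0,0,-8,0,0,0,0,0,-8,0,0,0,0,0,-8,0,0])

```text
clock: 32.05
eef_pos: [0.6026, -0.0794, 0.2793]
eef_rot: [-41.6, 90.0, -147.1]
ft_force: [-0.3, -0.2, -2.9]
opening: 0.0328
```

Request:
play_rows(steps=[0,0,0,-8,0,0,0,0,0,-8,0,0,0,0,0,-8,0,0,0,0,0,-8,0,0,0,0,0,-8,0,0,0,0,0,-8,0,0,0,0,0,-8,0,0,0,0,0,-8,0,0,0,0,0,-8,0,0,0,0,0,-8,0,0])

```text
clock: 33.05
eef_pos: [0.6026, -0.0794, 0.2792]
eef_rot: [-134.7, 90.0, -160.2]
ft_force: [-0.1, 0.3, -3.0]
opening: 0.0329
```

Request:
play_rows(steps=[0,0,0,-8,0,0,0,0,0,-8,0,0,0,0,0,-8,0,0,0,0,0,-4,0,0,0,0,0,0,0,0])

```text
clock: 33.55
eef_pos: [0.6026, -0.0796, 0.2793]
eef_rot: [-166.5, 90.0, -164.2]
ft_force: [-0.5, -0.4, -2.9]
opening: 0.0331
```

```bash
python3 -c "
from h import *
rep()"
```

```text
t 33.55 p [602.62 -79.6  279.3 ] tilt [-0.02 -0.01] yaw_y 92.28 F [-0.46 -0.44 -2.92] M [0.013 0.005 0.029] op 33.11 q [-16.   20.4  27.   90.9  -9.6  71.1 105. ]
```

Request:
play_rows(steps=[0,0,0,-2.9,0,0,0,-20,-14.9,0,0,0,0,-32,-23.8,0,0,0,0,-34,-25.3,0,0,0,0,-34,-25.3,0,0,0,0,-34,-25.3,0,0,0,0,-34,-25.3,0,0,0,0,-32,-23.8,0,0,0,0,-20,-14.9,0,0,0,0,-10,-7.4,0,0,0])

```text
clock: 34.55
eef_pos: [0.4381, -0.3472, 0.2796]
eef_rot: [-109.0, 90.0, -104.2]
ft_force: [0.7, 0.2, -2.8]
opening: 0.033
```

Request:
play_rows(steps=[0,-4,-3.1,0,0,0,0,0,0,0,0,0,0,0,0,0,0,0])

```text
clock: 34.85
eef_pos: [0.438, -0.3481, 0.2794]
eef_rot: [91.2, 90.0, 96.4]
ft_force: [-0.2, 0.1, -3.4]
opening: 0.0328
```

```bash
python3 -c "
from h import *
rep()"
```

```text
t 34.85 p [ 438.   -348.08  279.38] tilt [-0.    0.02] yaw_y 95.2 F [-0.17  0.06 -3.43] M [0.008 0.055 0.013] op 32.8 q [  6.7  15.6  35.   97.9  -9.5  69.4 139.3]
```

Request:
play_rows(steps=[5,-1.55,-0.85,0,0,0,15,0,0,0,0,0,20,0,0,0,0,0,20,0,0,0,0,0,20,0,0,0,0,0,20,0,0,0,0,0,13,0,0,0,0,0,6,0,0,0,0,0,0,0,0,0,0,0,0,0,0,0,0,0])

```text
clock: 35.85
eef_pos: [0.4368, -0.3511, 0.1612]
eef_rot: [-41.9, 89.9, -36.7]
ft_force: [0.0, -0.6, -2.3]
opening: 0.0327
```

```bash
python3 -c "
from look import *
look('d1.png',mo=(-.0013,0),dz=.01,w=34,h=52,H=(.4372,-.3505))"
```

```text
t 36.05 p [ 436.73 -351.01  161.18] tilt [ 0.06 -0.03] yaw_y 95.14 F [ 0.18 -0.27 -2.51] M [0.02  0.038 0.011] op 32.91 q [  9.6  22.9  32.8 105.5 -14.8  55.8 143.8]
```

View pics/d1.png

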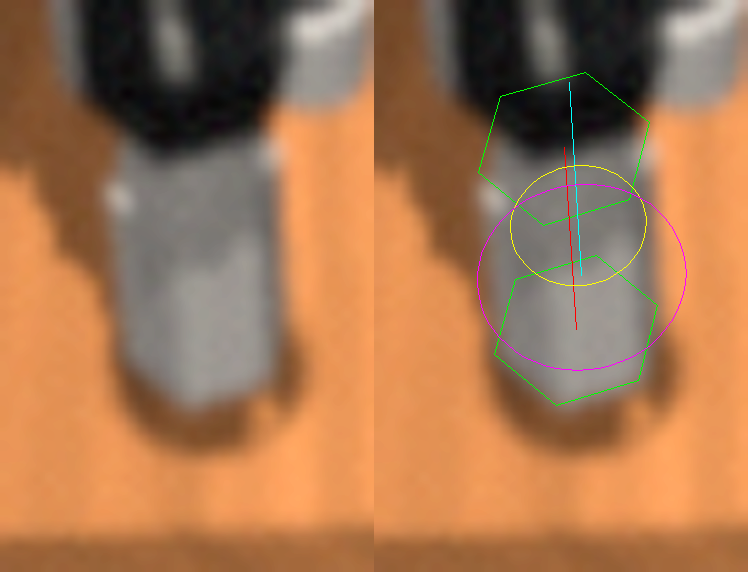

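Request:
play_rows(steps=[0,1.2,0.7,0,0,0,5,0,0,0,0,0,3,0,0,0,0,0,2,0,0,0,0,0,2,0,0,0,0,0])

```text
clock: 36.55
eef_pos: [0.4369, -0.3496, 0.1482]
eef_rot: [174.3, 90.0, 179.5]
ft_force: [-0.5, 0.4, -2.5]
opening: 0.0329
```

Request:
play_rows(steps=[2,0,0,0,0,0,2,0,0,0,0,0])

```text
clock: 36.75
eef_pos: [0.437, -0.3496, 0.1444]
eef_rot: [-89.8, 90.0, -84.7]
ft_force: [0.4, -0.2, -3.4]
opening: 0.0331
```

Request:
play_rows(steps=[2,0,0,0,0,0,2,0,0,0,0,0])

```text
clock: 36.95
eef_pos: [0.437, -0.3496, 0.1404]
eef_rot: [-79.4, 90.0, -74.2]
ft_force: [-0.8, -0.5, -2.4]
opening: 0.0332
```

```bash
python3 -c "
from h import *
rep()"
```

```text
t 36.95 p [ 437.02 -349.6   140.4 ] tilt [ 0.   -0.01] yaw_y 95.14 F [-0.79 -0.52 -2.39] M [-0.055 -0.     0.036] op 33.23 q [ 10.1  24.4  32.1 106.5 -15.8  53.6 144.5]
```

The mouth is in the hole with no contact. I'll lower the driver to the floor, which is at TCP 107.2.

Request:
play_rows(steps=[4,0,0,0,0,0,4,0,0,0,0,0,4,0,0,0,0,0,4,0,0,0,0,0])

```text
clock: 37.35
eef_pos: [0.437, -0.3495, 0.1241]
eef_rot: [171.8, 90.0, 176.9]
ft_force: [0.8, 0.3, -3.4]
opening: 0.0327
```

Request:
play_rows(steps=[4,0,0,0,0,0,4,0,0,0,0,0,4,0,0,0,0,0,2,0,0,0,0,0])

```text
clock: 37.75
eef_pos: [0.4369, -0.3495, 0.1101]
eef_rot: [156.3, 90.0, 161.4]
ft_force: [-0.0, -0.0, -2.3]
opening: 0.0332
```

Request:
play_rows(steps=[1,0,0,0,0,0,0.8,0,0,0,0,0,0.8,0,0,0,0,0])

```text
clock: 38.05
eef_pos: [0.4371, -0.3496, 0.108]
eef_rot: [-51.5, 90.0, -46.3]
ft_force: [-0.4, 0.9, -3.1]
opening: 0.0327
```

```bash
python3 -c "
from h import *
rep()"
```

```text
t 38.05 p [ 437.06 -349.65  108.  ] tilt [ 0.01 -0.01] yaw_y 95.14 F [-0.44  0.85 -3.08] M [0.022 0.034 0.004] op 32.74 q [ 11.2  26.9  30.9 107.8 -17.7  50.  146. ]
```

Request:
play_rows(steps=[0.6,0,0,0,0,0,0.5,0,0,0,0,0])

```text
clock: 38.25
eef_pos: [0.4373, -0.3497, 0.1072]
eef_rot: [-33.8, 90.0, -28.6]
ft_force: [-0.5, 0.1, 7.4]
opening: 0.0331
```

Request:
play_rows(steps=[0.4,0,0,0,0,0,0,0,0,0,0,0])

```text
clock: 38.45
eef_pos: [0.4374, -0.3499, 0.1072]
eef_rot: [-25.8, 89.9, -20.7]
ft_force: [-1.4, 2.1, 8.2]
opening: 0.0332
```

Request:
play_rows(steps=[0,0,0,0,0,0,0,0,0,0,0,0,0,0,0,0,0,0,0,0,0,0,0,0], claw=0.55)

```text
clock: 38.85
eef_pos: [0.437, -0.3496, 0.1064]
eef_rot: [-94.4, 90.0, -89.3]
ft_force: [0.8, -0.3, -0.3]
opening: 0.0471
```

Request:
play_rows(steps=[0,0,0,0,0,0,0,0,0,0,0,0,0,0,0,0,0,0,0,0,0,0,0,0], claw=1)

```text
clock: 39.25
eef_pos: [0.437, -0.3496, 0.1064]
eef_rot: [-82.6, 90.0, -77.5]
ft_force: [-0.6, -0.1, -0.1]
opening: 0.0859
```

```bash
python3 -c "
from h import *
rep()
crop('side',160,220,340,380,4.4,'e1.png')"
```

```text
t 39.25 p [ 437.03 -349.58  106.44] tilt [ 0. -0.] yaw_y 95.14 F [-0.61 -0.09 -0.06] M [ 0.051 -0.033 -0.   ] op 85.92 q [ 11.2  27.   30.9 107.9 -17.8  49.8 146.1]
```

View pics/e1.png

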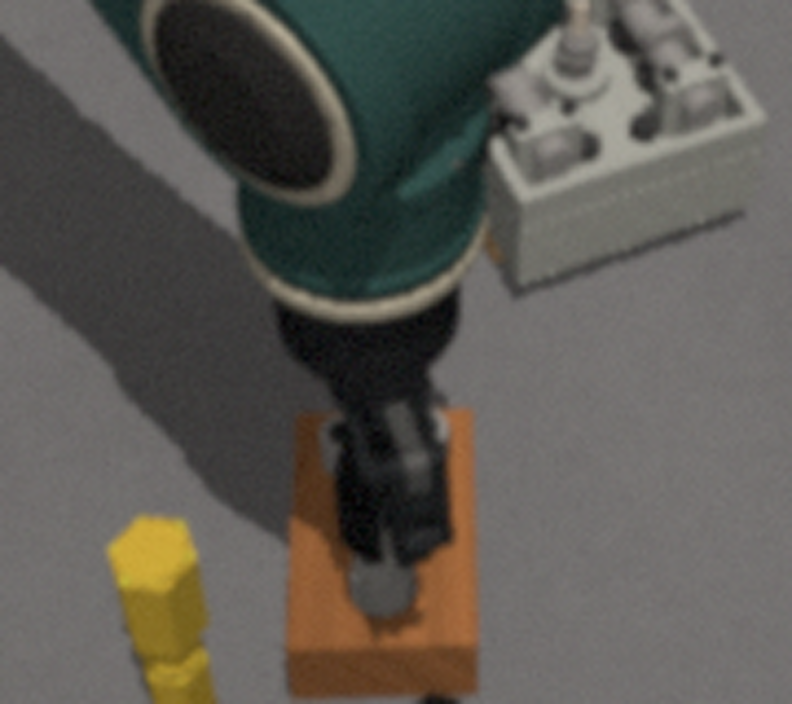

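The driver is released and standing. I'll rise straight up, then move away toward −x/+y so both cameras can see.

Request:
play_rows(steps=[-5,0,0,0,0,0,-15,0,0,0,0,0,-20,0,0,0,0,0,-25,0,0,0,0,0,-25,0,0,0,0,0,-25,0,0,0,0,0,-20,0,0,0,0,0,-10,0,0,0,0,0])

```text
clock: 40.1
eef_pos: [0.4373, -0.3501, 0.2543]
eef_rot: [-33.5, 89.8, -28.4]
ft_force: [-0.1, -0.2, -1.0]
opening: 0.0855
```

Request:
play_rows(steps=[0,20,0,0,0,0,0,35,0,0,0,0,0,35,0,0,0,0,0,35,0,0,0,0,0,35,0,0,0,0,0,35,0,0,0,0,0,35,0,0,0,0,0,35,0,0,0,0,0,35,0,0,0,0,0,35,0,0,0,0])

```text
clock: 41.1
eef_pos: [0.4065, -0.0147, 0.2517]
eef_rot: [-20.2, 90.0, -15.0]
ft_force: [-0.3, 0.4, 0.3]
opening: 0.0853
```

Request:
play_rows(steps=[0,35,0,0,0,0,0,35,0,0,0,0,0,35,0,0,0,0,0,35,0,0,0,0,0,35,0,0,0,0,0,30,0,0,0,0,0,15,0,0,0,0,0,0,0,0,0,0,0,0,0,0,0,0])

```text
clock: 42.0
eef_pos: [0.3873, 0.2027, 0.2514]
eef_rot: [-107.3, 90.0, -102.2]
ft_force: [0.2, -0.0, 0.8]
opening: 0.0854
```

```bash
python3 - <<'E'
from ov import *
rep()
S=avg("side",4);T=avg("top",4)
cv2.imwrite("pics/f_s.png",S["pixels"][:,:,::-1]);cv2.imwrite("pics/f_t.png",T["pixels"][:,:,::-1])
H=np.array([.6055,-.077,0]);D=np.array([.437,-.3495,0]);o=[]
for c in(S,T):
    im,g=up(c,*proj(c,H+[0,0,.11]),30,44,9);im=np.clip(im*1.6,0,255).astype(np.uint8);a=im.copy()
    cv2.line(a,g(H+[0,0,.08]),g(H+[0,0,.146]),(0,0,255),1);circ(a,g,H+[0,0,.08],.0195,(255,0,255))
    im2,g=up(c,*proj(c,D+[0,0,.09]),30,44,9);im2=np.clip(im2*1.6,0,255).astype(np.uint8)
    cv2.line(im2,g(D+[0,0,.05]),g(D+[0,0,.157]),(0,0,255),1)
    o.append(np.hstack([im,a,im2]).astype(np.uint8))
o=np.vstack(o);o=cv2.resize(o,None,fx=.73,fy=.73);cv2.imwrite("pics/f_z.png",o);print(o.shape)
E
```

```text
t 42.0 p [387.32 202.67 251.43] tilt [-0.01 -0.03] yaw_y 95.13 F [ 0.19 -0.02  0.76] M [ 0.008 -0.005  0.027] op 85.44 q [-3.510e+01  1.700e+00  3.500e+00  1.148e+02 -1.000e-01  6.360e+01
  6.360e+01]
(578, 591, 3)
```

View pics/f_z.png

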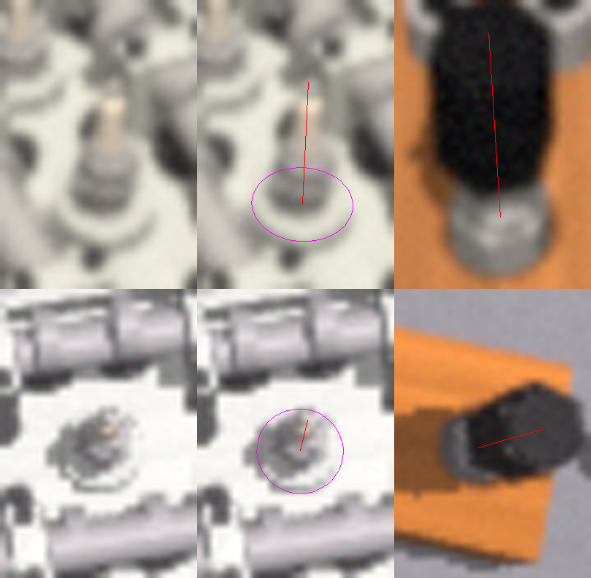

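View pics/f_s.png

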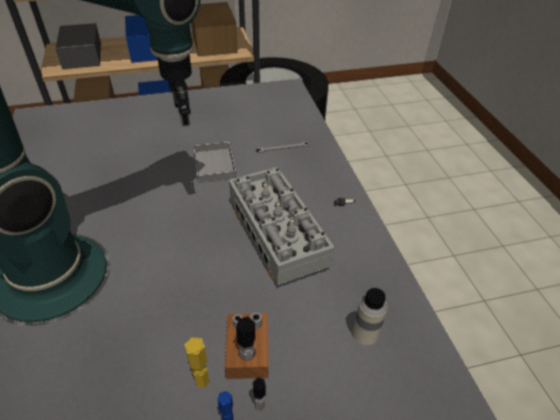

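View pics/f_t.png

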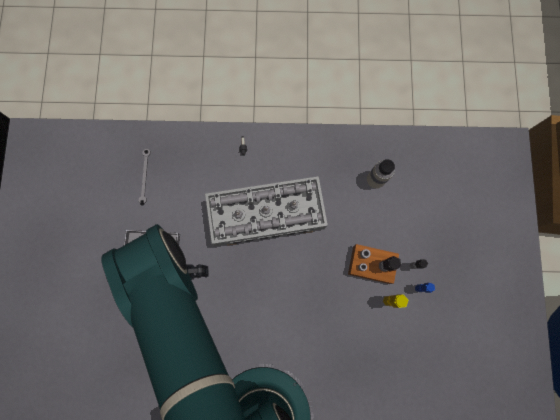

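```bash
python3 -c "
from h import *
print(manip.sign_off())"
```

```text
the job is handed in; nothing more can be done
None
```

I handed the job in at about 42 s of the 72 s allowed. The loose plug should be started, upright and turned about half a turn, and the driver is back in its hole. The sign-off gave no verdict.

- **Seating:** I took the large black driver from the block and guided it over the leaning plug. Turned slightly clockwise, it dropped onto the hexagon and came to rest on the collar, with the mouth at about z = 98 mm as expected. The highest axial force I saw was about 7.5 N. I centred it by feeling sideways, at up to about 4 N, before turning.
- **Turning:** I turned the driver about 183° clockwise, correcting the position at each stage because its axis sat about 2.5 mm off the tool centre. Even with all the free play taken off, the plug turned at least about 2.7 rad. That is worked out from the driver's rotation; the plug's own angle was not measured.
- **Final pictures:** The plug looks upright to about 1°, the driver stands upright in the block with the gripper clear, and the bystanders look unmoved. The arm partly hides the tray in the top view, but the side view shows it in place.
- **Disagreement:** The hole position I felt (605.0, −77.5 mm) was about 2 mm from my first camera estimate (606.5, −76.5 mm). I used the felt one.

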